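# Turn the tool stand to its empty hook and clip in the T-handle key

## Task

Turn the revolving tool stand by its upright pegs until its one empty hook faces the front, straight over the pointer on the foot. Then lift the T-handle key out of the wooden block and hang it centred on that hook: slide its black grip inwards until it touches both back plates, and press it straight down until it clicks fully home under the two spring noses, and let go. Go gently: the click needs up to about 12 N; never press the key against the stand with more than 25 N nor push the stand itself with more than 30 N, and leave the other things on the bench where they are.

Things in the scene. Friction and masses are not known exactly. Their poses are not given: they have to be found in the camera images.
- foot: Round dark steel foot (190 mm across, 24 mm high) of the revolving tool stand, fixed to the bench; origin on the bench on the stand's axis, z up. A small aluminium pointer sticks out of it along its own -x: that is the FRONT of the stand (roughly towards the robot).
- stand (a joint): Angle of the stand's turning head (rad) about the vertical axis through the foot's origin, growing anticlockwise seen from above; range -0.6 to 6.9. At 0, and again at 6.283, the empty hook is straight at the front. Four equal hooks 90 degrees apart; three hold black T-handle keys firmly, one is empty. Stiff bearing (0.12 N m), stays where left.
- axis_point (a point): Fixed point on the turning axis, 190 mm above the bench. Four upright round steel turning pegs, 14 mm thick, stand 55 mm from the axis, midway between hooks (45, 135, 225, 315 degrees from the empty hook), from about 160 to 252 mm above the bench, on a disc of 140 mm. The whole head may be clamped up to 11 mm higher or lower than these heights; not measured.
- front_point (a point): Fixed point 120 mm in front of the axis, 190 mm up: nominal seat, where the centre of the key's grip lies once hung at the front, grip level and crosswise (along this point's y). The true seat is 179 to 201 mm up (head clamped at any height in that range), to be found by feel or sight. This point does not turn with the head.
- back_point (a point): Fixed point 111 mm in front of the axis, 190 mm up. With the empty hook at front, the outer faces of its two upright back plates lie here, 50 mm left and right (10 mm wide, free between), rising 54 mm above the true seat. Each has a rubber-cushioned saddle (gives 2 mm) 8 mm below the seat and an outer lip with a spring nose, top 12 mm above it. 5 to 12 N down in all snaps the grip past both.
- block: Wooden block 80 x 80 x 55 mm high, fixed to the bench, with one hole of 10 mm, 45 mm deep, in the middle of its top; origin centre of underside, z up. The key stands upright in the hole.
- key_grip (a point): Centre of the key's round black T-grip, 16 mm thick and 125 mm long, lying along this point's y axis; z up along the shaft. The steel shaft, 9 mm thick, runs from here 130 mm straight down (its lowest 45 mm stand in the block's hole), so the grip's centre starts 140 mm above the bench. Mass about 0.16 kg.
- project_box: Bystander: small black open plastic box 90 x 65 x 30 mm, loose; origin centre of underside.
- carton: Bystander: small yellow carton 75 x 45 x 30 mm, loose; origin centre of underside.
- jar: Bystander: closed jar 56 mm across, 75 mm high, loose; origin centre of underside.

How it is judged (in metres and radians):
On the way:
1. the empty hook is turned to the front (within 8 degrees) while the key still stands in the block (distance of key_grip from where it was at the start of the episode below 0.03 m and (value of joint stand between -0.14 and 0.14 rad or value of joint stand between 6.143 and 6.423 rad)), for 0.2 s.
At the end, for the whole second after the job is handed in: The empty hook is at the front (within 10 degrees), and the key's grip lies at rest on both its saddles under the spring noses (height within 2.5 mm, radially within 5 mm, sideways within 10 mm of the hook's middle, parallel within 4.5 degrees), its shaft hanging within 11 degrees of vertical ((value of joint stand between -0.17 and 0.17 rad or value of joint stand between 6.113 and 6.453 rad) and z of key_grip in the frame of stand between 0.187 and 0.1925 m and x of key_grip in the frame of stand between -0.125 and -0.115 m and y of key_grip in the frame of stand between -0.01 and 0.01 m and angle between the y axis of key_grip and the y axis of stand, either way round below 0.08 rad and angle between key_grip's own z axis and vertical below 0.2 rad and linear speed of key below 0.03 m/s); the robot touches nothing.
It fails at once if the key is forced against the stand (its contacts add up to over 40 N, as in a downward press of about 25 N) (contact force between key and stand above 40 N).
It fails at once if the robot forces the stand (over 30 N) (contact force between any of the fingers, the arm and stand above 30 N).
It fails at once if a bystander is shifted by more than 30 mm (distance of any of project_box, carton, jar from where it was at the start of the episode above 0.03 m).
It also fails if it takes over 67 s, if anything falls off the work surface, if the arm or the gripper's body presses on something with over 40 N, if the wrist force passes 120 N, or if a joint passes its speed limit or range.

## Robot

A 7-joint arm with a two-finger parallel gripper is mounted at the origin on the work surface. World frame = base frame: x ahead of the robot, y to its left, z up, the work surface at z = 0. Lengths are in m, angles in degrees, forces in N, time in s.
With the tool pointing down it reaches from about 0.4 to 0.85 m from the base axis. Payload 4.5 kg.
Tool frame: the origin (TCP) lies midway between the tips of the shut fingers; the grasp point (between the pads) lies 19 mm behind it (env.grip_point_offset is the distance from the TCP to the grasp point, in m); z points along the fingers, x is the direction in which the jaws open and shut, and the axes are right-handed (so a half turn about z gives the same grasp; the last joint's range is limited). The gripper opens to 85 mm and grips with 20 to 120 N. Pads are 22 mm wide; open, the fingers measure 114 mm over their backs; the gripper's body (76 mm by 85 mm) begins 54 mm behind the grasp point. The pads swing forward as they close: fully open they stand 13 mm farther back than shut.
Start: joints at [69.374, 39.483, -11.15, 89.685, 9.013, 51.709, -12.324], TCP at [0.24, -0.577, 0.208] pointing down, gripper open.
Joint ranges: [-172.22, 172.22], [-26.19, 119.32], [-84.43, 86.54], [7.71, 146.69], [-57.33, 237.33], [2.42, 119.75], [-152.13, 152.13]. Speed limits (degrees/s): [147.25, 147.25, 180, 180, 180, 180, 180].

## Interface

Orientations are given as a 3x3 rotation matrix whose columns are the frame's x, y, z axes.
In Python, from bench import env, imaging gives the robot as it stands.
- The arm moves only by the tool send_rows, never from a script. Its argument "moves" is a list of rows, each a list of 3 entries, a list of its own where there are three numbers: the shift along the tool's x, y, z in cm, then the turn, a rotation vector about the tool's x, y, z in degrees, then the finger opening in cm, from 0 to 8.54. A call has 1 to 8 rows; each row is the pose to reach, as a shift and turn from the pose measured when the call began, along the tool's axes at that moment; what a row does not reach only later rows make up. A row lasts 1/8 s, in which the tool goes at most 62.5 mm and 10.7 degrees, less where a joint would pass 70% of its speed; a pose out of reach is approached as far as the arm can. A call with a gripper value outside its range is refused whole. The fingers move at their own pace and stop on an object; "squeeze" is the grip in N (left out, the last holds). Time passes only in rows, so rows that repeat a pose let the fingers close. It gives the time, the measured TCP pose, the force and the opening at its end, in the units of the state.
- env.state(): the state, without advancing time (a new reading comes with each control period).
- imaging.get_image(name): name is "scene" or "top" or "wrist"; returns a dict with "img" (384x512x3 uint8, red, green, blue), "range_z" (384x512 float32, m along the optical axis (not along the pixel's ray), 0 where there is no reading), "camera_matrix" (3x3 intrinsics, pixels), "rvec" (rotation vector, rad) and "tvec" (3), from world to camera coordinates, as OpenCV has them; the wrist camera has in their place "mount" (4x4, takes a point from camera to tool coordinates, whose origin is the TCP and whose axes are the tool frame's). Camera axes: x right, y down, z forward; pixel columns grow to the right and rows downward; lengths in m; the calibration is good to about 2 mm. A picture is of the moment at which its call begins: read the wrist's pose just before it.
- env.hand_in(): hands the job in, once; it reports no verdict.
The state is a dict: "time": time; "q": joint angles; "joint_vel": joint speeds; "joint_torque": joint torques, N m; "tcp_pos": TCP position; "tcp_rot": TCP orientation; "force": force on the tool from outside, world axes, zero at the start; "wrist_torque": the same for the moment, N m; "finger_gap": opening from 0.0 (shut) to 1.0 (fully open).
Only numpy, scipy, OpenCV 4.12 (cv2) and the standard library are available. Lean on these libraries where they do the work, as an engineer would, in place of code of your own. Each camera call takes 0.05 s, during which the arm holds its last target.

## Working session

There is one attempt and no reset: what is moved stays moved. The work goes in short steps, Python scripts to look and compute and a tool call to move; the robot and the scene stay as the last step left them, time stands still between calls to the robot, and variables do not carry over. Pictures are saved under pics/ and viewed, and the job is handed in when it is done.

Besides the shell and the picture viewer there is one more tool, called after ">>>" as name(argument=value, ...) on one line, values as JSON. send_rows: Moves the arm, as the interface text tells. Its arguments: {"type":"object","properties":{"moves":{"type":"array"},"squeeze":{"type":"number"}},"required":["moves"]}

```bash
ls; mkdir -p pics
cat > h.py <<'E'
import numpy as np, cv2
from bench import env, imaging
def save(im,name,crop=None,s=1):
    a=im["img"]
    if crop: x0,y0,x1,y1=crop; a=a[y0:y1,x0:x1]
    a=cv2.resize(a,None,fx=s,fy=s,interpolation=cv2.INTER_CUBIC)
    cv2.imwrite("pics/"+name,a[:,:,::-1])
def T(im,st=None):
    if "mount" in im:
        M=np.eye(4);M[:3,:3]=np.array(st["tcp_rot"]);M[:3,3]=st["tcp_pos"]
        return M@np.array(im["mount"])
    R=cv2.Rodrigues(np.array(im["rvec"],float))[0];M=np.eye(4)
    M[:3,:3]=R.T;M[:3,3]=-R.T@np.array(im["tvec"]).ravel();return M
def px(im,u,v,st=None,z=None,plane=None):
    K=im["camera_matrix"];M=T(im,st)
    d=np.array([(u-K[0,2])/K[0,0],(v-K[1,2])/K[1,1],1])
    if plane is not None:
        w=M[:3,:3]@d; t=(plane-M[2,3])/w[2]; return M[:3,3]+t*w
    if z is None: z=im["range_z"][int(v),int(u)]
    return M[:3,:3]@(d*z)+M[:3,3]
def proj(im,P,st=None):
    M=np.linalg.inv(T(im,st));p=M[:3,:3]@np.array(P)+M[:3,3];q=im["camera_matrix"]@p
    return q[:2]/q[2]
def cloud(im,st=None):
    K=im["camera_matrix"];M=T(im,st);z=im["range_z"].astype(float)
    v,u=np.mgrid[:384,:512]
    P=np.stack([(u-K[0,2])/K[0,0]*z,(v-K[1,2])/K[1,1]*z,z],-1)
    W=P@M[:3,:3].T+M[:3,3]; W[z==0]=np.nan; return W
E
python3 - <<'E'
from h import *
st=env.state();print(st, env.grip_point_offset)
for n in["scene","top","wrist"]:
    im=imaging.get_image(n);save(im,n+"0.png",s=1.5);print(n,T(im,st)[:3,3])
E
```

```text
pics
{'time': 0.0, 'q': array([ 69.37344625,  39.53360924, -11.14449759,  89.7456447 ,
         9.01398716,  51.71011845, -12.32451891]), 'joint_vel': array([-0.06509775, -0.03290084,  0.0437805 , -0.00651483,  0.07669266,
       -0.02493349, -0.12924282]), 'joint_torque': array([ 3.57677800e-04, -5.39605343e+01, -1.26619790e+00, -1.58542353e+01,
        9.14940523e-03,  9.49902838e-03,  5.07974164e-05]), 'tcp_pos': array([ 0.23948331, -0.57653661,  0.20697572]), 'tcp_rot': array([[ 3.83786404e-01, -9.23421491e-01, -8.64027492e-04],
       [-9.23420008e-01, -3.83787343e-01,  1.66254373e-03],
       [-1.86683142e-03,  1.59798596e-04, -9.99998245e-01]]), 'force': array([-0.05588876, -0.98322235, -0.15275824]), 'wrist_torque': array([-0.00776123, -0.01634721, -0.02156875]), 'finger_gap': 1.0020389909855159} 0.0187
scene [1.32456173 0.4481542  1.0065556 ]
top [ 0.31979513 -0.02026933  1.22778169]
wrist [ 0.31410026 -0.54573367  0.37274597]
```

View pics/scene0.png

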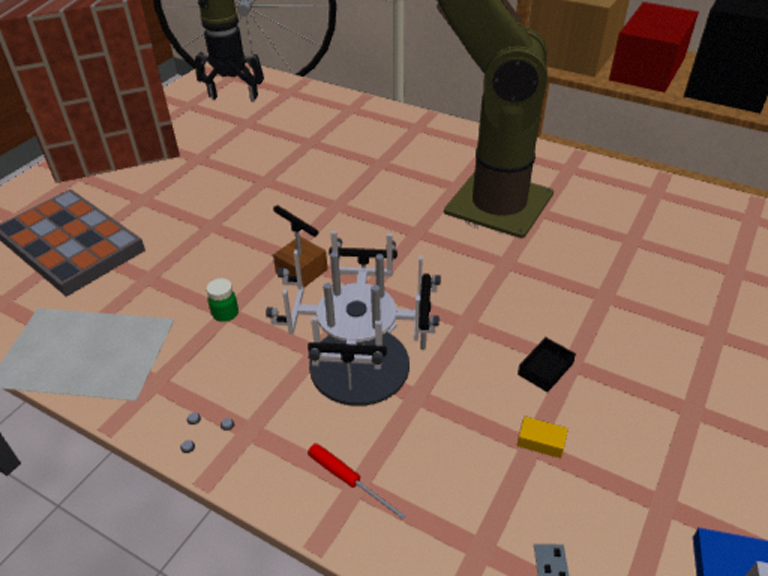

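View pics/top0.png

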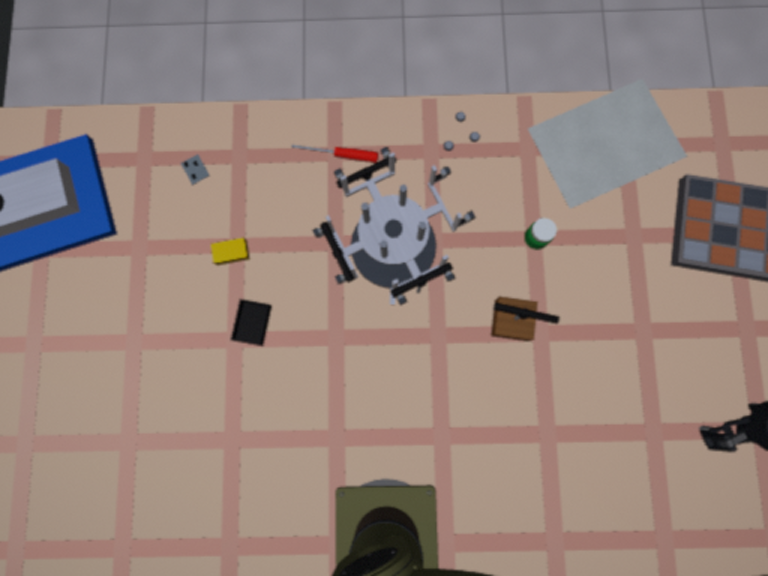

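Run:
```python
from h import *
im=imaging.get_image("top");save(im,"top1.png",(250,60,430,260),4)
im=imaging.get_image("scene");save(im,"scene1.png",(60,60,260,260),3)
```

```text
(no output)
```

View pics/top1.png

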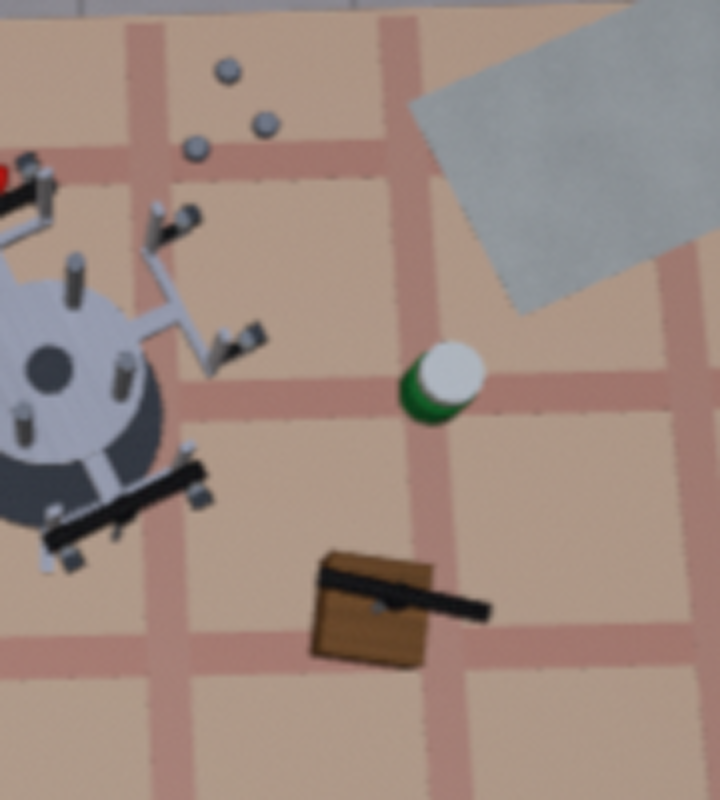

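View pics/scene1.png

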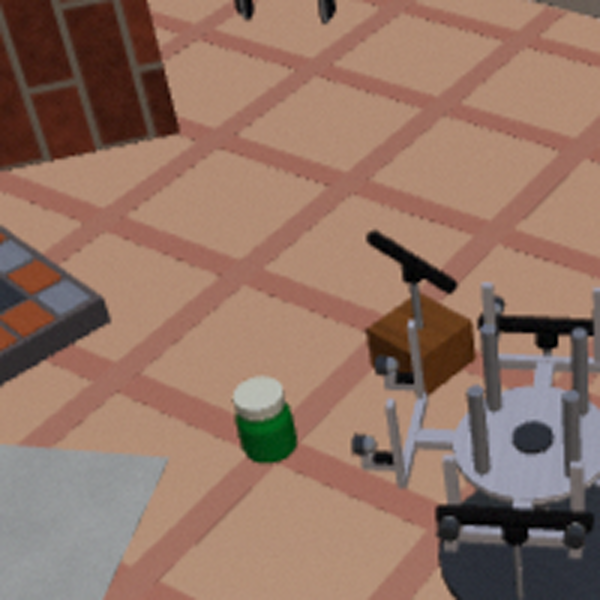

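Run:
```python
from h import *
t=imaging.get_image("top");s=imaging.get_image("scene")
save(t,"top2.png",(200,90,320,210),6)
save(s,"scene2.png",(160,140,310,280),5)
W=cloud(t)
# foot: at z~24mm
for n,im in(("top",t),("scene",s)):
    W=cloud(im)
    # hub cap centre guess
    m=(W[...,2]>.015)&(W[...,2]<.03)&(W[...,0]>.3)&(W[...,0]<.8)&(abs(W[...,1])<.2)
    P=W[m];print(n,len(P),P.min(0),P.max(0))
    c,r=cv2.minEnclosingCircle(P[:,:2].astype(np.float32));print(c,r)
print(px(t,393/1.5,228/1.5)) # hub
for u,v in((393,395),(340,390)):pass
# key grip: top picture
W=cloud(t);m=(W[...,2]>.12)&(W[...,2]<.16)&(W[...,1]<-.15)&(W[...,1]>-.35)&(W[...,0]>.3)&(W[...,0]<.6)
P=W[m];print(len(P),P.mean(0),P.max(0));u,S,vt=np.linalg.svd(P-P.mean(0),full_matrices=False);print(vt[0],((P-P.mean(0))@vt[0]).min(),((P-P.mean(0))@vt[0]).max())
W=cloud(s);m=(W[...,2]>.12)&(W[...,2]<.16)&(W[...,1]<-.15)&(W[...,1]>-.35)&(W[...,0]>.3)&(W[...,0]<.6)
P=W[m];print(len(P),P.mean(0),P.max(0));u,S,vt=np.linalg.svd(P-P.mean(0),full_matrices=False);print(vt[0],((P-P.mean(0))@vt[0]).min(),((P-P.mean(0))@vt[0]).max())
```

```text
top 548 [ 0.5158287  -0.119337    0.01504514] [0.65158126 0.06424799 0.02552638]
(0.6067932844161987, -0.02922804094851017) 0.09370029717683792
scene 1252 [ 0.5197642  -0.11505776  0.0150029 ] [0.70395683 0.06619648 0.02903715]
(0.6120023727416992, -0.027253378182649612) 0.09354860335588455
[ 0.60885748 -0.03090439  0.15543093]
255 [ 0.437416   -0.27878638  0.14682623] [ 0.45859685 -0.21773906  0.15517293]
[-0.24209766 -0.9701491   0.01412229] -0.062175054208398924 0.06308425979799753
196 [ 0.44408448 -0.27384749  0.14385777] [ 0.4609349  -0.21597678  0.15235969]
[ 0.22863738  0.97338509 -0.01569789] -0.06801605736805812 0.05847056092829224
```

View pics/top2.png

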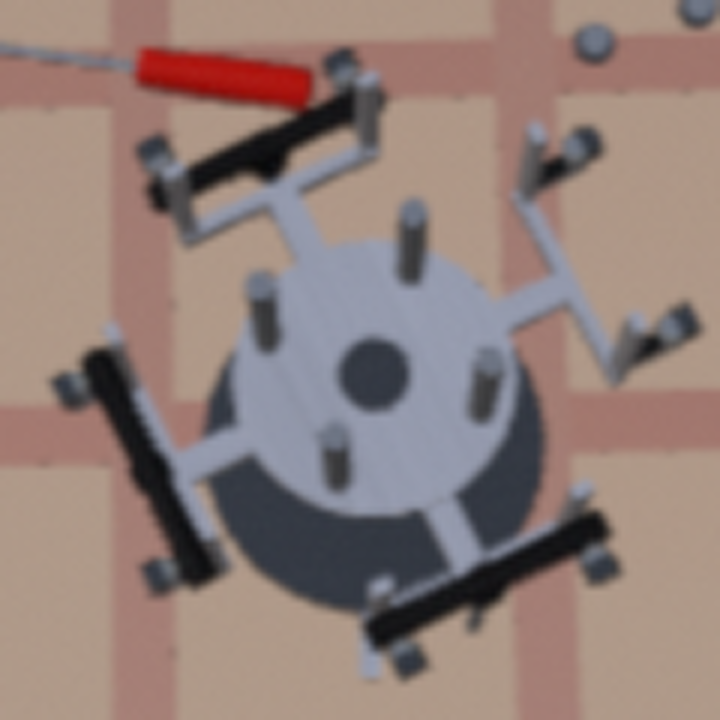

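View pics/scene2.png

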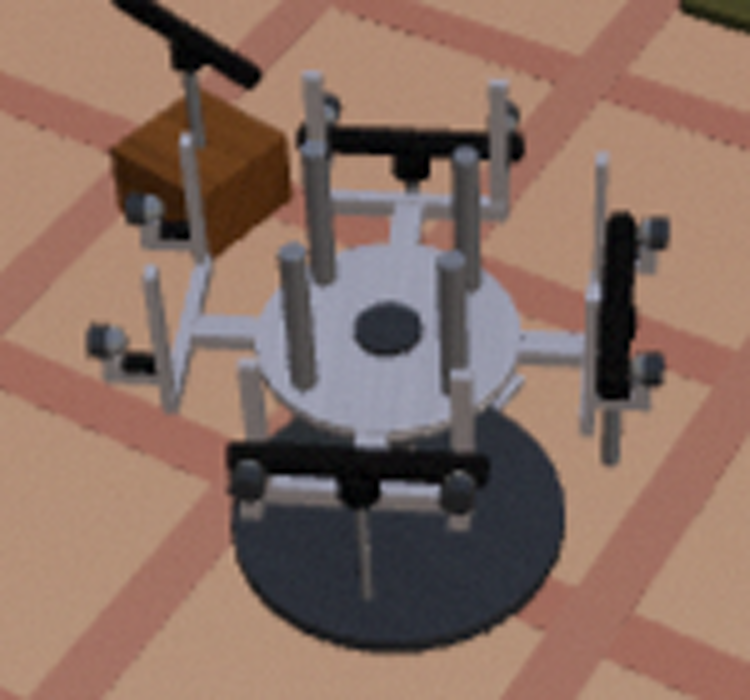

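Run:
```python
from h import *
t=imaging.get_image("top");s=imaging.get_image("scene")
from scipy.ndimage import label
# foot circle fit using edge pts from scene: bottom
for n,im in(("top",t),("scene",s)):
    W=cloud(im);print(n)
    near=(np.hypot(W[...,0]-.609,W[...,1]+.03)<.16)
    for lo,hi,nm in((.238,.27,'pegtops/plates'),):
        L,k=label(near&(W[...,2]>lo)&(W[...,2]<hi))
        for i in range(1,k+1):
            P=W[L==i]
            if len(P)>4:
                q=P[P[:,2]>P[:,2].max()-.004]
                c=q.mean(0);print(nm,len(P),c.round(4),'r',np.hypot(c[0]-.609,c[1]+.03).round(4),'a',np.degrees(np.arctan2(c[1]+.03,c[0]-.609)).round(1))
    h=np.histogram(W[near][:,2],bins=np.arange(.13,.27,.005));print(dict(zip(h[1].round(3),h[0])))
    d=near&(np.hypot(W[...,0]-.609,W[...,1]+.03)<.05);print('disc z',np.nanmedian(W[d][:,2]))
    # black grips: dark pixels z .17-.215
    dark=im["img"].max(-1)<60
    L,k=label(near&dark&(W[...,2]>.165)&(W[...,2]<.22)&(np.hypot(W[...,0]-.609,W[...,1]+.03)>.09))
    for i in range(1,k+1):
        P=W[L==i]
        if len(P)>30: print('grip',len(P),P.mean(0).round(4),'z98',np.percentile(P[:,2],[50,90,98]).round(4))
    m=dark&(W[...,2]>.12)&(W[...,2]<.17)&(W[...,1]<-.2)&(W[...,1]>-.35)&(W[...,0]<.5)&(W[...,0]>.38)
    P=W[m];print('key',len(P),P.mean(0).round(4),np.percentile(P[:,2],[50,90,98]).round(4))
# pointer
W=cloud(t)
for v in range(196,206): print(v,[ (round(float(W[v,u,2]),3)) for u in range(257,268)],t["img"][v,257:268].mean(-1).astype(int))
print('pointer tip',px(t,261.7,202,plane=.02),px(t,261.7,197,plane=.02))
```

```text
top
pegtops/plates 25 [ 0.6596 -0.0483  0.2452] r 0.0538 a -19.9
pegtops/plates 22 [0.6263 0.0219 0.2468] r 0.0547 a 71.6
pegtops/plates 22 [ 0.589  -0.0814  0.2456] r 0.0552 a -111.3
pegtops/plates 23 [ 0.5572 -0.0105  0.2455] r 0.0554 a 159.4
{np.float64(0.13): np.int64(1), np.float64(0.135): np.int64(6), np.float64(0.14): np.int64(31), np.float64(0.145): np.int64(271), np.float64(0.15): np.int64(1495), np.float64(0.155): np.int64(335), np.float64(0.16): np.int64(45), np.float64(0.165): np.int64(44), np.float64(0.17): np.int64(45), np.float64(0.175): np.int64(58), np.float64(0.18): np.int64(102), np.float64(0.185): np.int64(454), np.float64(0.19): np.int64(410), np.float64(0.195): np.int64(89), np.float64(0.2): np.int64(27), np.float64(0.205): np.int64(19), np.float64(0.21): np.int64(25), np.float64(0.215): np.int64(26), np.float64(0.22): np.int64(23), np.float64(0.225): np.int64(30), np.float64(0.23): np.int64(30), np.float64(0.235): np.int64(70), np.float64(0.24): np.int64(48), np.float64(0.245): np.int64(42), np.float64(0.25): np.int64(0), np.float64(0.255): np.int64(0), np.floa
[... 2411 characters left out ...]
, 0.011, 0.012, 0.002, -0.002, 0.195, 0.193, 0.196] [155 155 157 158 159 160 159 151 119  74  58]
202 [0.003, -0.0, 0.009, 0.01, 0.006, 0.012, -0.001, 0.0, 0.187, 0.196, 0.193] [154 155 155 155 155 158 157 154 135  99  72]
203 [0.004, -0.002, 0.001, -0.002, 0.002, 0.0, -0.002, -0.001, -0.0, 0.186, 0.003] [154 155 154 148 140 141 149 154 150 131 114]
204 [0.002, 0.001, -0.001, 0.002, 0.002, 0.001, 0.001, -0.003, 0.004, 0.001, 0.004] [155 155 154 153 153 153 154 156 154 153 151]
205 [0.005, 0.003, 0.002, 0.004, -0.002, -0.004, 0.002, 0.002, 0.004, 0.002, -0.001] [155 155 155 156 156 155 154 155 155 155 155]
pointer tip [ 0.47919611 -0.02724872  0.02      ] [ 0.49546598 -0.02764124  0.02      ]
```

```bash
cat >> h.py <<'E'
from scipy.spatial.transform import Rotation as Ro
def yawR(deg):
    a=np.radians(deg);x=np.array([np.cos(a),np.sin(a),0]);z=np.array([0,0,-1.]);return np.stack([x,np.cross(z,x),z],1)
def plan(tgts):
    st=env.state();R=np.array(st["tcp_rot"]);p=np.array(st["tcp_pos"])
    print("now",p.round(4),'yaw',np.degrees(np.arctan2(R[1,0],R[0,0])).round(1),'F',np.array(st["force"]).round(2),'t',st['time'],'gap',round(st['finger_gap'],3),'q',np.array(st['q']).round(0))
    for P,y in tgts:
        sh=R.T@(np.array(P)-p)*100; r=Ro.from_matrix(R.T@yawR(y)).as_rotvec(degrees=True)
        print(np.round(sh,2).tolist(),np.round(r,1).tolist())
E
python3 - <<'E'
from h import *
plan([((.24,-.577,.33),-67),((.658,-.006,.34),-17),((.658,-.006,.212),-17)])
E
```

```text
now [ 0.2398 -0.5771  0.2078] yaw -67.4 F [-0.23 -0.14 -0.03] t 0.45 gap 0.997 q [ 69.  39. -11.  90.   9.  52. -12.]
[-0.0, -0.02, -12.22] [0.0, 0.0, -0.4]
[-36.7, -60.53, -13.22] [-0.0, 0.0, -50.4]
[-36.69, -60.53, -0.42] [-0.0, 0.0, -50.4]
```

>>> send_rows(moves=[[[0,0,-6],[0,0,0],0],[[0,0,-12],[0,0,-4],0],[[-3,-5,-13],[0,0,-12],0],[[-6,-10,-13.2],[0,0,-20],0],[[-9,-15,-13.2],[0,0,-28],0],[[-12,-20,-13.2],[0,0,-36],0],[[-15,-25,-13.2],[0,0,-44],0],[[-18,-30,-13.2],[0,0,-50],0]])

```text
time: 1.45
tcp_pos: [0.4486, -0.2944, 0.34]
tcp_rot: [[0.955, -0.296, 0.0], [-0.296, -0.955, -0.0], [0.0, 0.0, -1.0]]
force: [0.3, -0.5, -0.2]
finger_gap: 0.002
```

Run:
```python
from h import *
plan([((.658,-.006,.34),-17),((.658,-.006,.212),-17)])
```

```text
now [ 0.4486 -0.2944  0.34  ] yaw -17.2 F [ 0.33 -0.53 -0.22] t 1.45 gap 0.002 q [ 46.  26. -28.  93.  13.  64.  -3.]
[11.45, -33.75, -0.0] [0.0, -0.0, -0.2]
[11.44, -33.75, 12.8] [0.0, -0.0, -0.2]
```

Run:
```python
from h import *
st=env.state();im=imaging.get_image("wrist");save(im,"w1.png",s=1.5);print(im["mount"].round(3))
W=cloud(im,st);dark=im["img"].max(-1)<60
m=dark&(W[...,2]>.12)&(W[...,2]<.17)&(np.hypot(W[...,0]-.442,W[...,1]+.275)<.08)
P=W[m];print(len(P),P.mean(0),np.percentile(P[:,2],[50,98]))
if len(P)>9:
  u,S,vt=np.linalg.svd(P-P.mean(0),full_matrices=False);d=(P-P.mean(0))@vt[0];print(vt[0],d.min(),d.max(),P.mean(0)+vt[0]*(d.min()+d.max())/2)
```

```text
[[ 1.    -0.001 -0.     0.001]
 [ 0.001  0.95   0.311 -0.08 ]
 [-0.    -0.311  0.95  -0.166]
 [ 0.     0.     0.     1.   ]]
838 [ 0.44328203 -0.27110505  0.14603684] [0.14646583 0.14850709]
[-2.32962372e-01 -9.72485750e-01 -1.90094875e-05] -0.053718744484127036 0.06265398069813531 [ 0.44224125 -0.27544974  0.14603676]
```

View pics/w1.png

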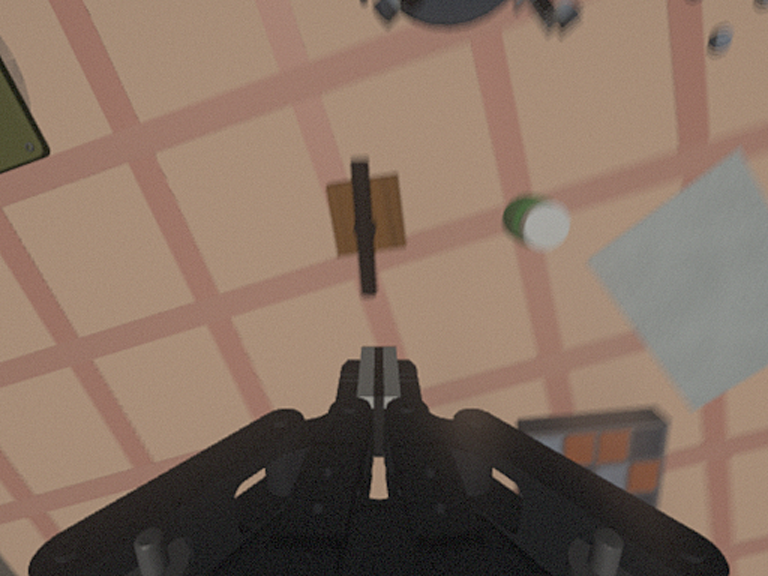

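>>> send_rows(moves=[[[1.9,-5.6,0],[0,0,0],0],[[3.8,-11.2,0],[0,0,0],0],[[5.7,-16.8,0],[0,0,0],0],[[7.6,-22.4,0],[0,0,0],0],[[9.5,-28,0],[0,0,0],0],[[11.45,-33.7,0],[0,0,0],0],[[11.45,-33.7,0],[0,0,0],0]])

```text
time: 2.38
tcp_pos: [0.6602, 0.0138, 0.343]
tcp_rot: [[0.962, -0.272, 0.006], [-0.272, -0.962, 0.012], [0.003, -0.013, -1.0]]
force: [-0.9, -0.7, 0.2]
finger_gap: -0.002
```

Run:
```python
from h import *
st=env.state();im=imaging.get_image("wrist");save(im,"w2.png",s=1.5)
W=cloud(im,st)
from scipy.ndimage import label
L,k=label((W[...,2]>.235)&(W[...,2]<.27)&(np.hypot(W[...,0]-.609,W[...,1]+.03)<.075))
for i in range(1,k+1):
    P=W[L==i]
    if len(P)>20: print(len(P),np.median(P,0).round(4),P[:,2].max())
plan([((.658,-.006,.212),-17)])
```

```text
159 [0.6298 0.0245 0.2429] 0.24505102360108827
159 [ 0.5601 -0.0077  0.2428] 0.2448394012882391
83 [ 0.6642 -0.0433  0.2429] 0.24569678432052489
63 [ 0.5915 -0.0742  0.242 ] 0.244612674857775
now [0.6595 0.0096 0.3431] yaw -16.1 F [ 0.04 -0.33 -0.74] t 2.425 gap 0.001 q [  9.  37. -28.  71.  16.  75. -34.]
[0.25, 1.66, 13.1] [-0.5, -0.2, 0.9]
```

View pics/w2.png

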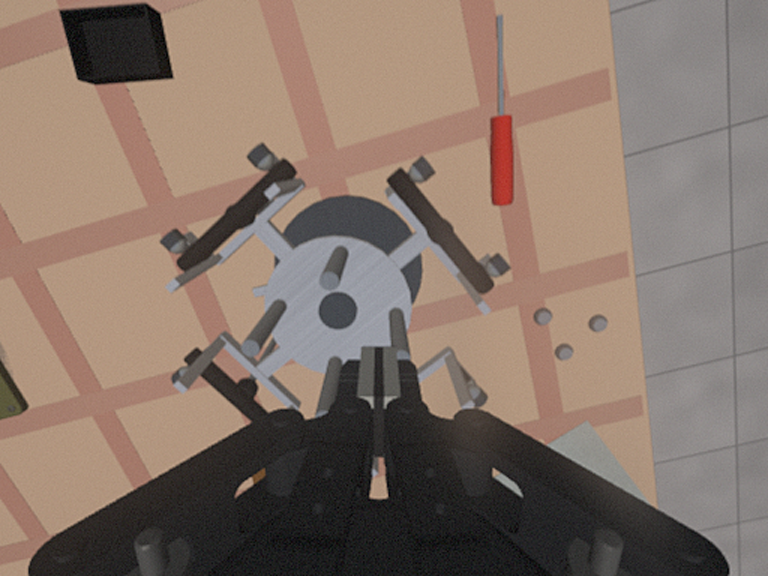

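>>> send_rows(moves=[[[0.25,1.6,2],[0,0,0.9],0],[[0.25,1.6,5],[0,0,0.9],0],[[0.25,1.6,8],[0,0,0.9],0],[[0.25,1.6,11],[0,0,0.9],0],[[0.25,1.6,13],[0,0,0.9],0],[[0.25,1.6,13],[0,0,0.9],0]])

```text
time: 3.18
tcp_pos: [0.6565, -0.0082, 0.2115]
tcp_rot: [[0.956, -0.294, 0.001], [-0.294, -0.956, 0.006], [-0.0, -0.006, -1.0]]
force: [-0.2, -0.1, -0.0]
finger_gap: -0.001
```

Run:
```python
from h import *
c=np.array([.6085,-.029])
A=lambda t,r=.055:(*(c+r*np.array([np.cos(np.radians(t)),np.sin(np.radians(t))])),.212)
plan([(A(t),-17) for t in range(25,-120,-8)])
```

```text
now [ 0.6565 -0.0082  0.2115] yaw -17.1 F [-0.22 -0.13 -0.01] t 3.175 gap -0.001 q [ 10.  43. -26.  83.  20.  58. -37.]
[0.11, -0.29, -0.04] [-0.3, 0.0, -0.1]
[0.58, 0.31, -0.05] [-0.3, 0.0, -0.1]
[0.97, 0.98, -0.05] [-0.3, 0.0, -0.1]
[1.26, 1.69, -0.06] [-0.3, 0.0, -0.1]
[1.44, 2.43, -0.06] [-0.3, 0.0, -0.1]
[1.52, 3.2, -0.07] [-0.3, 0.0, -0.1]
[1.5, 3.96, -0.07] [-0.3, 0.0, -0.1]
[1.37, 4.72, -0.08] [-0.3, 0.0, -0.1]
[1.13, 5.45, -0.08] [-0.3, 0.0, -0.1]
[0.8, 6.14, -0.08] [-0.3, 0.0, -0.1]
[0.37, 6.78, -0.09] [-0.3, 0.0, -0.1]
[-0.15, 7.35, -0.09] [-0.3, 0.0, -0.1]
[-0.73, 7.84, -0.09] [-0.3, 0.0, -0.1]
[-1.38, 8.25, -0.1] [-0.3, 0.0, -0.1]
[-2.08, 8.56, -0.1] [-0.3, 0.0, -0.1]
[-2.82, 8.77, -0.1] [-0.3, 0.0, -0.1]
[-3.58, 8.88, -0.1] [-0.3, 0.0, -0.1]
[-4.35, 8.88, -0.1] [-0.3, 0.0, -0.1]
[-5.11, 8.78, -0.1] [-0.3, 0.0, -0.1]
```

>>> send_rows(moves=[[[0.4,0.1,0],[0,0,0],0],[[0.6,0.35,0],[0,0,0],0],[[0.75,0.6,0],[0,0,0],0],[[0.9,0.85,0],[0,0,0],0],[[1.05,1.1,0],[0,0,0],0],[[1.15,1.4,0],[0,0,0],0],[[1.25,1.7,0],[0,0,0],0],[[1.35,2.0,0],[0,0,0],0]])

```text
time: 4.18
tcp_pos: [0.6633, -0.0302, 0.2114]
tcp_rot: [[0.956, -0.294, 0.001], [-0.293, -0.956, 0.008], [-0.001, -0.008, -1.0]]
force: [-0.5, 3.5, 0.4]
finger_gap: -0.003
```

```bash
cat >> h.py <<'E'
def head(im):
    from scipy.ndimage import label
    W=cloud(im);L,k=label((W[...,2]>.235)&(W[...,2]<.27)&(np.hypot(W[...,0]-.6085,W[...,1]+.029)<.065)&(np.hypot(W[...,0]-.6085,W[...,1]+.029)>.045))
    r=[]
    for i in range(1,k+1):
        P=W[L==i]
        if len(P)>8:
            P=P[P[:,2]>P[:,2].max()-.005];q=P.mean(0);a=np.degrees(np.arctan2(q[1]+.029,q[0]-.6085));r.append((round(a,1),round(np.hypot(q[1]+.029,q[0]-.6085),4),len(P)))
    return r
def arc(ts,r=.055,yaw=-17,z=.212,c=(.6085,-.029)):
    c=np.array(c);plan([((*(c+r*np.array([np.cos(np.radians(t)),np.sin(np.radians(t))])),z),yaw) for t in ts])
E
python3 - <<'E'
from h import *
im=imaging.get_image("top");print(head(im))
arc(range(0,-75,-8))
E
```

```text
[(np.float64(-12.4), np.float64(0.0459), 3), (np.float64(69.5), np.float64(0.0546), 19), (np.float64(158.9), np.float64(0.055), 19)]
now [ 0.6632 -0.0307  0.2114] yaw -17.1 F [-0.55  0.21  0.04] t 4.225 gap -0.002 q [ 12.  44. -26.  82.  20.  59. -35.]
[-0.02, -0.17, -0.06] [-0.4, 0.1, -0.1]
[0.15, 0.58, -0.07] [-0.4, 0.1, -0.1]
[0.22, 1.34, -0.07] [-0.4, 0.1, -0.1]
[0.18, 2.11, -0.08] [-0.4, 0.1, -0.1]
[0.03, 2.86, -0.08] [-0.4, 0.1, -0.1]
[-0.22, 3.59, -0.09] [-0.4, 0.1, -0.1]
[-0.56, 4.27, -0.09] [-0.4, 0.1, -0.1]
[-1.0, 4.9, -0.1] [-0.4, 0.1, -0.1]
[-1.53, 5.46, -0.1] [-0.4, 0.1, -0.1]
[-2.12, 5.95, -0.1] [-0.4, 0.1, -0.1]
```

>>> send_rows(moves=[[[0.05,0.2,0],[0,0,0],0],[[0.15,0.6,0],[0,0,0],0],[[0.2,1.05,0],[0,0,0],0],[[0.2,1.55,0],[0,0,0],0],[[0.18,2.1,0],[0,0,0],0],[[0.1,2.6,0],[0,0,0],0],[[-0.05,3.1,0],[0,0,0],0],[[-0.22,3.6,0],[0,0,0],0]])

```text
time: 5.22
tcp_pos: [0.6513, -0.0656, 0.2115]
tcp_rot: [[0.956, -0.294, 0.003], [-0.294, -0.956, 0.006], [0.001, -0.007, -1.0]]
force: [1.7, 2.0, 1.5]
finger_gap: -0.003
```

Run:
```python
from h import *
im=imaging.get_image("top");print(head(im))
arc(range(-40,-112,-8))
```

```text
[(np.float64(30.0), np.float64(0.0544), 19), (np.float64(-61.4), np.float64(0.0554), 13), (np.float64(120.0), np.float64(0.055), 20), (np.float64(-151.0), np.float64(0.0563), 18)]
now [ 0.6506 -0.0671  0.2113] yaw -17.2 F [-0.47 -0.29  0.46] t 5.275 gap -0.004 q [ 15.  43. -26.  84.  20.  58. -32.]
[-0.08, -0.26, -0.07] [-0.3, -0.0, -0.2]
[-0.43, 0.42, -0.07] [-0.3, -0.0, -0.2]
[-0.87, 1.05, -0.07] [-0.3, -0.0, -0.2]
[-1.39, 1.61, -0.08] [-0.3, -0.0, -0.2]
[-1.98, 2.1, -0.08] [-0.3, -0.0, -0.2]
[-2.64, 2.49, -0.08] [-0.3, -0.0, -0.2]
[-3.34, 2.8, -0.08] [-0.3, -0.0, -0.2]
[-4.08, 3.0, -0.09] [-0.3, -0.0, -0.2]
[-4.85, 3.09, -0.09] [-0.3, -0.0, -0.2]
```

>>> send_rows(moves=[[[-0.2,0.1,0],[0,0,0],0],[[-0.45,0.5,0],[0,0,0],0],[[-0.75,0.9,0],[0,0,0],0],[[-1.1,1.3,0],[0,0,0],0],[[-1.5,1.7,0],[0,0,0],0],[[-1.95,2.1,0],[0,0,0],0],[[-2.5,2.45,0],[0,0,0],0],[[-3.0,2.7,0],[0,0,0],0]])

```text
time: 6.28
tcp_pos: [0.6139, -0.0852, 0.2115]
tcp_rot: [[0.955, -0.296, 0.003], [-0.296, -0.955, 0.003], [0.002, -0.004, -1.0]]
force: [3.4, 0.8, 1.3]
finger_gap: 0.004
```

Run:
```python
from h import *
im=imaging.get_image("top");print(head(im));save(im,"top3.png",(200,90,320,210),6)
print(px(im,261.3,202,plane=.012),px(im,261.3,202,plane=.02))
arc(range(-76,-132,-6))
```

```text
[(np.float64(-14.5), np.float64(0.0526), 10), (np.float64(76.1), np.float64(0.0541), 13), (np.float64(165.8), np.float64(0.0555), 16)]
[ 0.4802816  -0.02599798  0.012     ] [ 0.47922558 -0.02596028  0.02      ]
now [ 0.6127 -0.0854  0.2113] yaw -17.2 F [-0.89 -0.08  0.21] t 6.325 gap -0.001 q [ 18.  40. -26.  90.  20.  54. -32.]
[0.78, -0.56, -0.07] [-0.2, 0.0, -0.2]
[0.28, -0.29, -0.07] [-0.2, 0.0, -0.2]
[-0.26, -0.07, -0.07] [-0.2, 0.0, -0.2]
[-0.81, 0.09, -0.07] [-0.2, 0.0, -0.2]
[-1.38, 0.19, -0.07] [-0.2, 0.0, -0.2]
[-1.95, 0.23, -0.07] [-0.2, 0.0, -0.2]
[-2.53, 0.22, -0.07] [-0.2, 0.0, -0.2]
[-3.1, 0.14, -0.07] [-0.2, 0.0, -0.2]
[-3.66, 0.0, -0.07] [-0.2, 0.0, -0.2]
[-4.2, -0.19, -0.07] [-0.2, 0.0, -0.2]
```

View pics/top3.png

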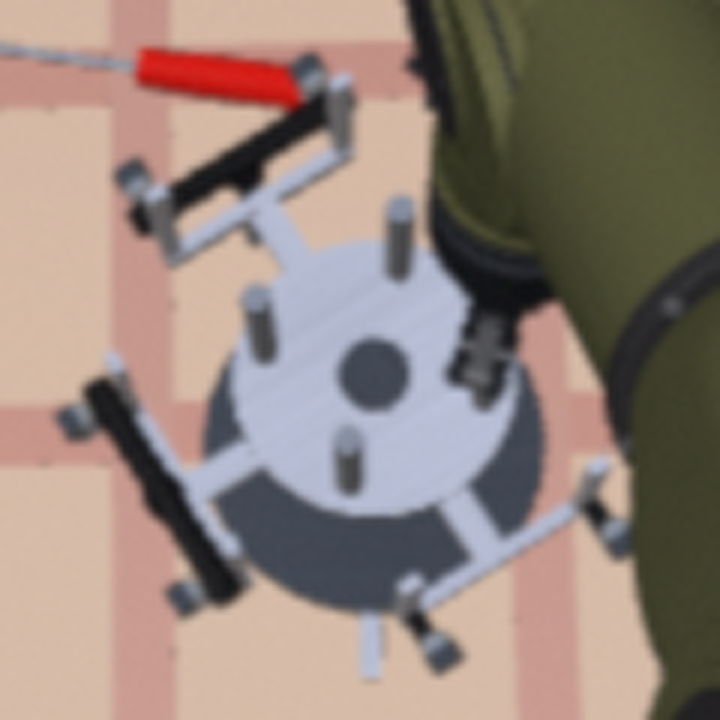

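>>> send_rows(moves=[[[-0.4,0.05,0],[0,0,0],0],[[-0.9,0.12,0],[0,0,0],0],[[-1.35,0.18,0],[0,0,0],0],[[-1.8,0.22,0],[0,0,0],0],[[-2.2,0.22,0],[0,0,0],0],[[-2.55,0.2,0],[0,0,0],0],[[-2.8,0.18,0],[0,0,0],0],[[-2.8,0.18,0],[0,0,0],0]])

```text
time: 7.32
tcp_pos: [0.5846, -0.0791, 0.2112]
tcp_rot: [[0.955, -0.296, -0.001], [-0.296, -0.955, 0.002], [-0.002, -0.002, -1.0]]
force: [2.9, -0.5, 1.4]
finger_gap: 0.001
```

Run:
```python
from h import *
im=imaging.get_image("top");print(head(im));save(im,"top4.png",(200,90,320,210),6)
arc(range(-112,-126,-2))
```

```text
[(np.float64(44.6), np.float64(0.0535), 13), (np.float64(135.1), np.float64(0.0558), 16)]
now [ 0.5846 -0.0794  0.2111] yaw -17.2 F [1.67 0.2  1.01] t 7.375 gap 0.001 q [ 19.  38. -26.  95.  20.  52. -33.]
[0.34, -0.04, -0.09] [-0.1, 0.1, -0.2]
[0.15, -0.06, -0.09] [-0.1, 0.1, -0.2]
[-0.04, -0.08, -0.09] [-0.1, 0.1, -0.2]
[-0.23, -0.12, -0.09] [-0.1, 0.1, -0.2]
[-0.42, -0.15, -0.09] [-0.1, 0.1, -0.2]
[-0.61, -0.2, -0.09] [-0.1, 0.1, -0.2]
[-0.79, -0.25, -0.09] [-0.1, 0.1, -0.2]
```

View pics/top4.png

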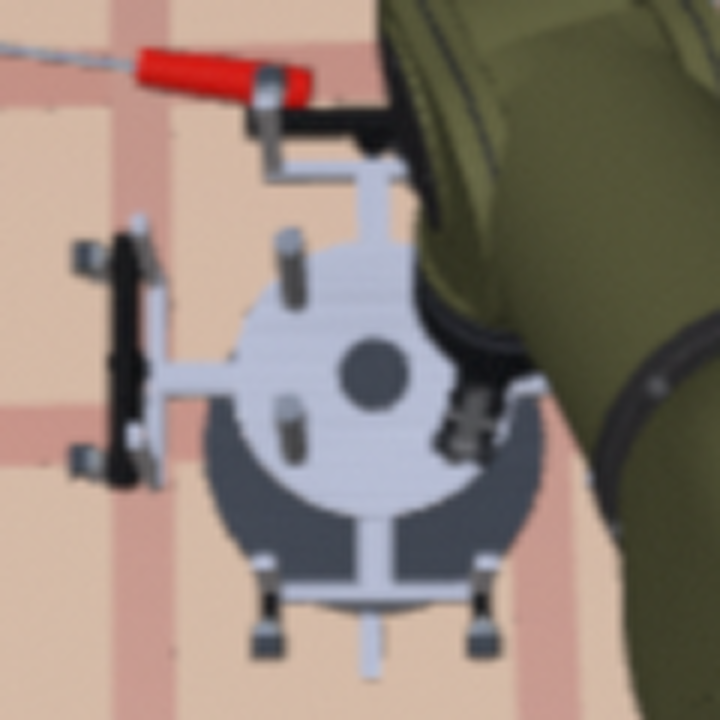

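>>> send_rows(moves=[[[0.5,0,0],[0,0,0],0],[[0.8,-0.3,-3],[0,0,0],0],[[0.8,-0.3,-8],[0,0,0],0],[[0.8,-0.3,-13],[0,0,0],0],[[0.8,-0.3,-13],[0,0,0],0]])

```text
time: 8.0
tcp_pos: [0.5947, -0.0794, 0.3447]
tcp_rot: [[0.955, -0.297, 0.005], [-0.297, -0.955, 0.001], [0.004, -0.003, -1.0]]
force: [-0.1, 0.6, -0.5]
finger_gap: -0.001
```

Run:
```python
from h import *
plan([((.4415,-.274,.33),-13.5),((.4415,-.274,.20),-13.5)])
```

```text
now [ 0.5947 -0.0794  0.3447] yaw -17.3 F [-0.11  0.62 -0.48] t 8.0 gap -0.001 q [ 19.  32. -29.  82.  16.  70. -28.]
[-8.84, 23.13, 1.37] [-0.1, -0.2, -3.8]
[-8.9, 23.17, 14.37] [-0.1, -0.2, -3.8]
```

>>> send_rows(moves=[[[-2,5,0],[0,0,0],4],[[-4,10,0],[0,0,-1],4],[[-6,15,0.5],[0,0,-2],4],[[-8,20,1],[0,0,-3],4],[[-8.8,23.1,1.4],[0,0,-3.8],4],[[-8.8,23.1,4],[0,0,-3.8],4],[[-8.9,23.2,8],[0,0,-3.8],4],[[-8.9,23.2,8],[0,0,-3.8],4]])

```text
time: 9.0
tcp_pos: [0.4372, -0.2737, 0.2603]
tcp_rot: [[0.972, -0.234, -0.005], [-0.234, -0.972, 0.005], [-0.006, -0.004, -1.0]]
force: [0.6, 0.7, 1.0]
finger_gap: 0.472
```

Run:
```python
from h import *
st=env.state();im=imaging.get_image("wrist");save(im,"w3.png",s=1.5)
W=cloud(im,st);dark=im["img"].max(-1)<60
m=dark&(W[...,2]>.125)&(W[...,2]<.17)&(np.hypot(W[...,0]-.442,W[...,1]+.275)<.08)
P=W[m];print(len(P),P.mean(0),np.percentile(P[:,2],[50,98]))
u,S,vt=np.linalg.svd(P-P.mean(0),full_matrices=False);d=(P-P.mean(0))@vt[0];print(vt[0],d.min(),d.max())
plan([((.4415,-.274,.20),-13.5)])
im=imaging.get_image("top");print(head(im));save(im,"top5.png",(200,90,340,230),5)
```

```text
1464 [ 0.44143679 -0.27386199  0.14588409] [0.14638186 0.14840252]
[-0.2421     -0.97025028  0.00140884] -0.05749519507232774 0.0668901803126216
now [ 0.4392 -0.274   0.2623] yaw -13.5 F [0.04 0.51 0.58] t 9.05 gap 0.467 q [ 45.  29. -29. 103.  17.  52.  -5.]
[0.23, -0.04, 6.23] [-0.2, 0.1, -0.0]
[(np.float64(44.6), np.float64(0.0542), 15), (np.float64(-47.5), np.float64(0.0546), 13), (np.float64(-135.8), np.float64(0.0553), 15), (np.float64(134.7), np.float64(0.0561), 19)]
```

View pics/w3.png

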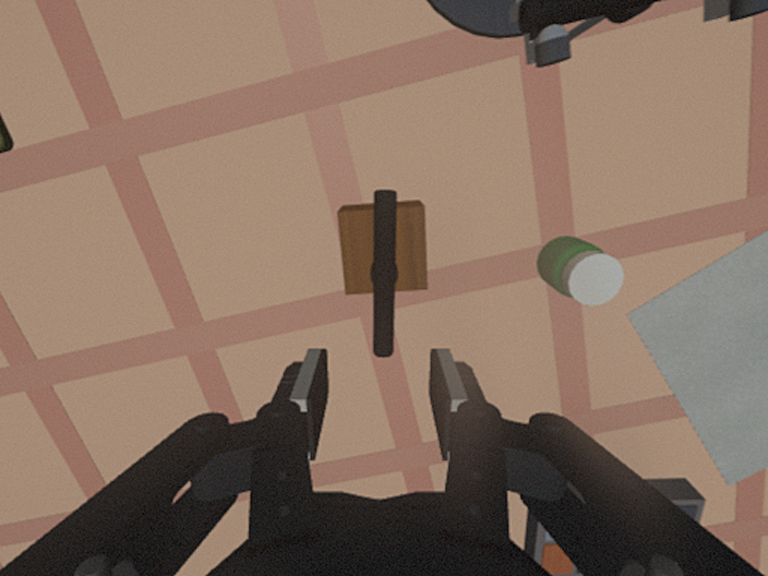

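View pics/top5.png

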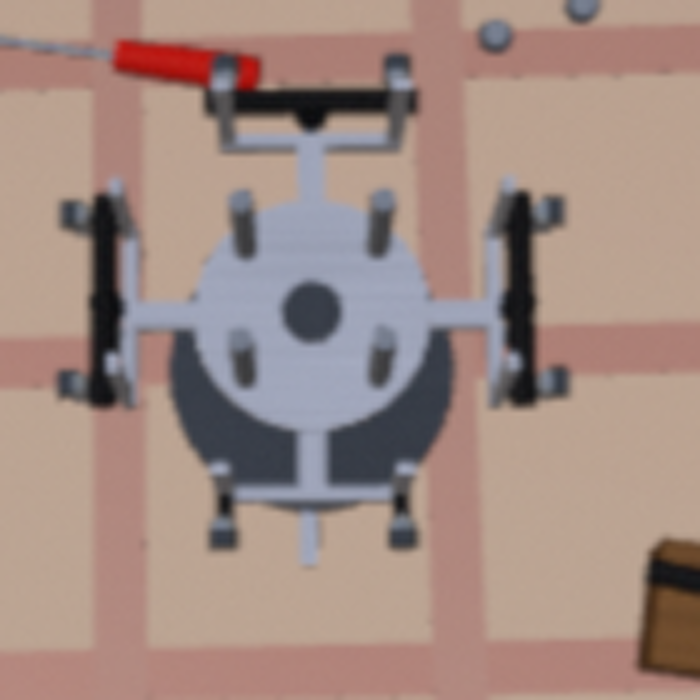

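Run:
```python
from h import *
st=env.state();im=imaging.get_image("wrist");save(im,"w4.png",(210,110,310,250),5)
W=cloud(im,st)
c=np.array([.441,-.277]);d=np.array([-.238,-.971]);n=np.array([.971,-.238])
s=(W[...,:2]-c)@d;l=(W[...,:2]-c)@n;z=W[...,2]
for a in np.arange(-.07,.07,.005):
    m=(s>a)&(s<a+.005)&(abs(l)<.02)&(z>.1)
    if m.sum()>3: print(round(a,3),m.sum(),'l',l[m].min().round(4),l[m].max().round(4),'zmax',np.percentile(z[m],95).round(4),'edge z',z[m&(abs(l)>.0085)].round(3)[:12])
s_=imaging.get_image("scene");save(s_,"s3.png",(175,125,225,195),10)
```

```text
-0.065 26 l -0.0073 0.0073 zmax 0.1472 edge z []
-0.06 74 l -0.0073 0.0073 zmax 0.1478 edge z []
-0.055 74 l -0.0074 0.0074 zmax 0.1477 edge z []
-0.05 73 l -0.0074 0.0075 zmax 0.148 edge z []
-0.045 70 l -0.0074 0.0076 zmax 0.1482 edge z []
-0.04 67 l -0.0074 0.0076 zmax 0.1481 edge z []
-0.035 74 l -0.0075 0.0077 zmax 0.1481 edge z []
-0.03 69 l -0.0075 0.0078 zmax 0.1482 edge z []
-0.025 4225 l -0.02 0.02 zmax 0.3848 edge z [0.353 0.352 0.353 0.353 0.353 0.353 0.353 0.353 0.353 0.353 0.353 0.353]
-0.02 1526 l -0.02 0.02 zmax 0.3764 edge z [0.34  0.341 0.343 0.341 0.343 0.342 0.342 0.342 0.342 0.343 0.342 0.343]
-0.015 4296 l -0.02 0.02 zmax 0.3781 edge z [0.293 0.293 0.288 0.292 0.297 0.293 0.297 0.293 0.297 0.294 0.302 0.297]
-0.01 167 l -0.02 0.02 zmax 0.3241 edge z [0.289 0.29  0.289 0.29  0.294 0.29  0.294 0.295 0.29  0.294 0.29  0.294]
-0.005 195 l -0.02 0.02 zmax 0.3239 edge z [0.119 0.119 0.124 0.13  0.124 0.134 0.125 0.13  0.135 0.133 0.135 0.134]
0.0 179 l -0.02 0.02 zmax 0.3235 edge z [0.135 0.135 0.135 0.135 0.135 0.134 0.136 0.134 0.135 0.135 0.135 0.134]
0.005 109 l -0.02 0.02 zmax 0.3238 edge z [0.134 0.136 0.135 0.294 0.294 0.294 0.294 0.298 0.299 0.299 0.3   0.3  ]
0.01 60 l -0.0076 0.0071 zmax 0.1481 edge z []
0.015 58 l -0.0076 0.0071 zmax 0.1477 edge z []
0.02 58 l -0.0076 0.0072 zmax 0.1481 edge z []
0.025 57 l -0.0077 0.0072 zmax 0.148 edge z []
0.03 57 l -0.0077 0.0073 zmax 0.1479 edge z []
0.035 58 l -0.0077 0.0073 zmax 0.1482 edge z []
0.04 56 l -0.0077 0.0074 zmax 0.1484 edge z []
0.045 55 l -0.0078 0.0075 zmax 0.148 edge z []
0.05 53 l -0.0078 0.0075 zmax 0.1483 edge z []
0.055 53 l -0.0078 0.0063 zmax 0.1483 edge z []
0.06 28 l -0.0078 0.0064 zmax 0.148 edge z []
```

View pics/w4.png

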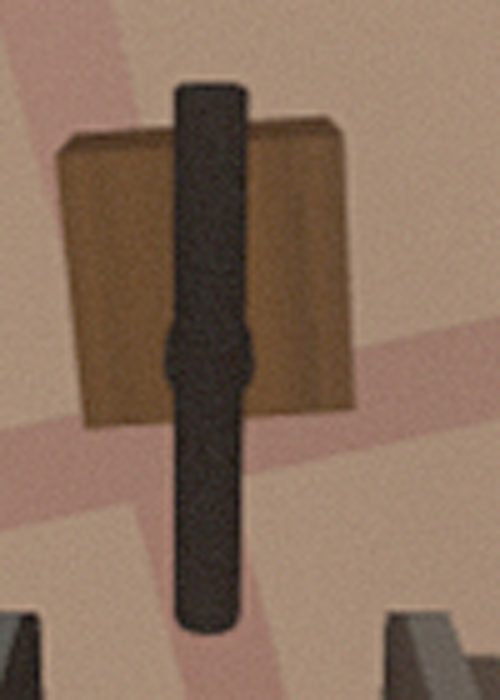

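View pics/s3.png

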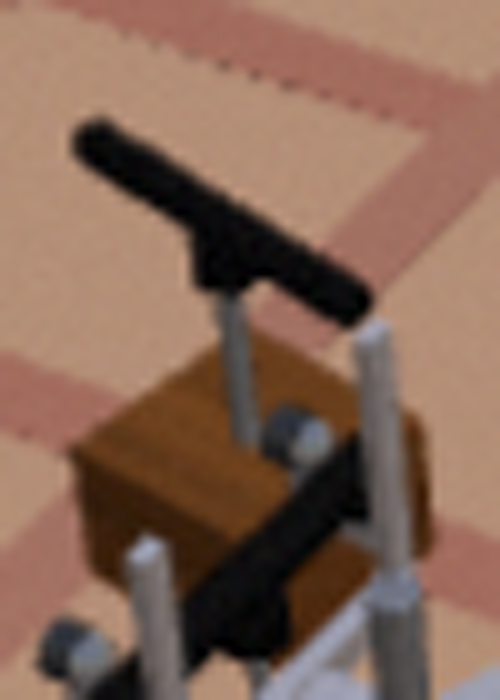

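Run:
```python
from h import *
plan([((.441,-.277,.1355),-13.6)])
```

```text
now [ 0.4419 -0.2745  0.2648] yaw -13.5 F [ 0.26 -0.18  0.8 ] t 9.2 gap 0.47 q [ 45.  29. -29. 103.  17.  52.  -5.]
[-0.1, 0.29, 12.93] [-0.1, -0.3, 0.1]
```

>>> send_rows(moves=[[[-0.1,0.3,3],[-0.1,-0.3,0.1],4],[[-0.1,0.3,6],[-0.1,-0.3,0.1],4],[[-0.1,0.3,9],[-0.1,-0.3,0.1],4],[[-0.1,0.3,11],[-0.1,-0.3,0.1],4],[[-0.1,0.3,12],[-0.1,-0.3,0.1],4],[[-0.1,0.3,12],[-0.1,-0.3,0.1],4]])

```text
time: 9.95
tcp_pos: [0.4414, -0.2773, 0.1452]
tcp_rot: [[0.972, -0.235, 0.001], [-0.235, -0.972, -0.0], [0.001, 0.0, -1.0]]
force: [0.1, 0.5, 0.1]
finger_gap: 0.471
```

Run:
```python
from h import *
plan([((.441,-.277,.1355),-13.6)])
st=env.state();im=imaging.get_image("wrist");save(im,"w5.png",s=1.5)
```

```text
now [ 0.4414 -0.2773  0.1452] yaw -13.6 F [0.09 0.46 0.15] t 9.95 gap 0.471 q [ 41.  38. -23. 111.  25.  36. -11.]
[-0.04, -0.02, 0.97] [0.0, -0.1, 0.0]
```

View pics/w5.png

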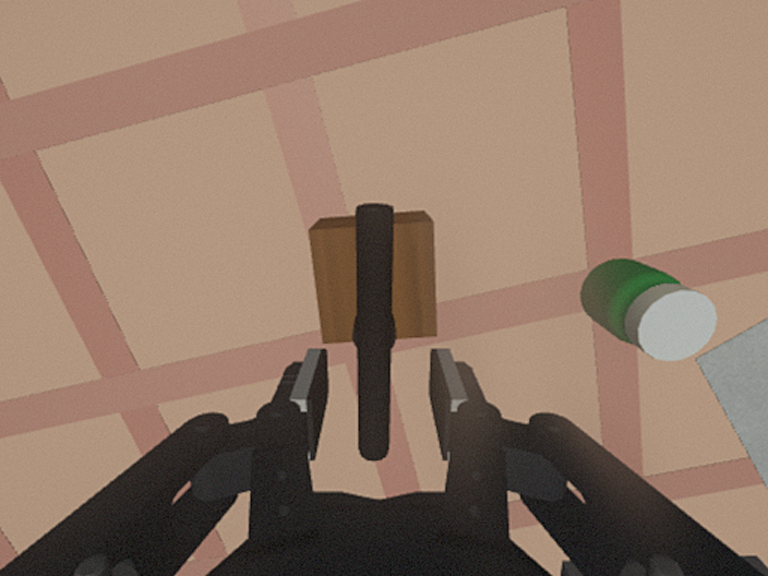

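Run:
```python
from h import *
st=env.state();im=imaging.get_image("wrist")
for P in ((.441,-.277,.14),(.441,-.277,.13),st['tcp_pos']):print(proj(im,P,st)*1.5)
d=np.array([-.238,-.971,0])
for k in(-.0625,.0625):print(proj(im,np.array([.441,-.277,.148])+k*d,st)*1.5)
```

```text
[374.57646242 336.75775947]
[374.7030644  328.02730828]
[376.13102544 342.5094124 ]
[374.43600666 202.05644274]
[374.48936545 459.02222833]
```

>>> send_rows(moves=[[[0,0.05,0.6],[0,0,0],4],[[0,0.05,0.95],[0,0,0],2.6],[[0,0.05,0.95],[0,0,0],1.0],[[0,0.05,0.95],[0,0,0],1.0],[[0,0.05,0.95],[0,0,0],1.0],[[0,0.05,0.95],[0,0,0],1.0]], squeeze=60)

```text
time: 10.8
tcp_pos: [0.4417, -0.278, 0.1364]
tcp_rot: [[0.972, -0.235, 0.003], [-0.235, -0.972, -0.001], [0.003, 0.0, -1.0]]
force: [0.9, 0.4, -0.5]
finger_gap: 0.12
```

Run:
```python
from h import *
plan([((.441,-.277,.23),-13.6)])
st=env.state();im=imaging.get_image("wrist");save(im,"w6.png",s=1.5)
```

```text
now [ 0.4417 -0.278   0.1364] yaw -13.6 F [ 0.88  0.36 -0.47] t 10.8 gap 0.12 q [ 41.  39. -23. 111.  26.  34. -12.]
[-0.07, -0.08, -9.36] [0.0, -0.2, 0.0]
```

View pics/w6.png

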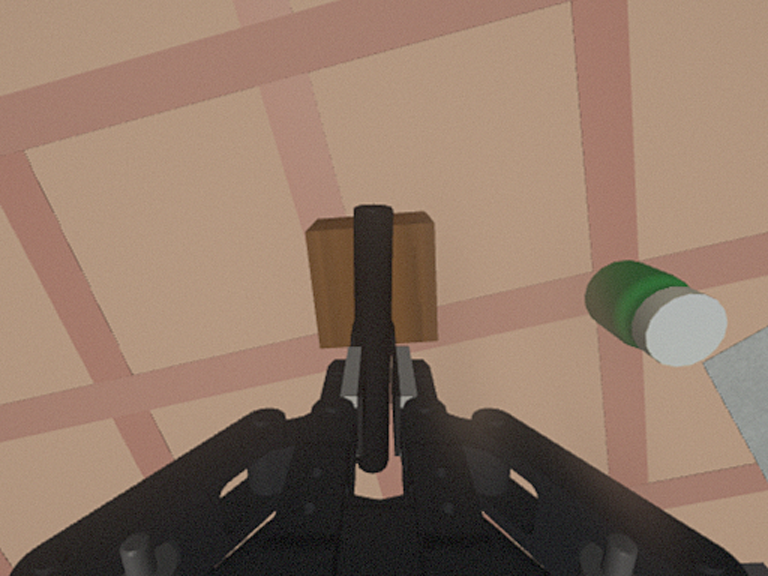

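>>> send_rows(moves=[[[0,0,0],[0,0,0],0.5],[[0,0,0],[0,0,0],0.2],[[0,0,0],[0,0,0],0.2]], squeeze=60)

```text
time: 11.22
tcp_pos: [0.4417, -0.278, 0.1364]
tcp_rot: [[0.972, -0.235, 0.003], [-0.235, -0.972, -0.001], [0.003, 0.0, -1.0]]
force: [-0.1, 0.7, -0.3]
finger_gap: 0.021
```

Run:
```python
from h import *
plan([((.441,-.277,.23),-13.6)])
st=env.state();im=imaging.get_image("wrist");save(im,"w7.png",(200,180,310,330),5)
```

```text
now [ 0.4417 -0.278   0.1364] yaw -13.6 F [-0.15  0.7  -0.33] t 11.225 gap 0.021 q [ 41.  39. -23. 111.  26.  34. -12.]
[-0.07, -0.08, -9.36] [0.0, -0.2, 0.0]
```

View pics/w7.png

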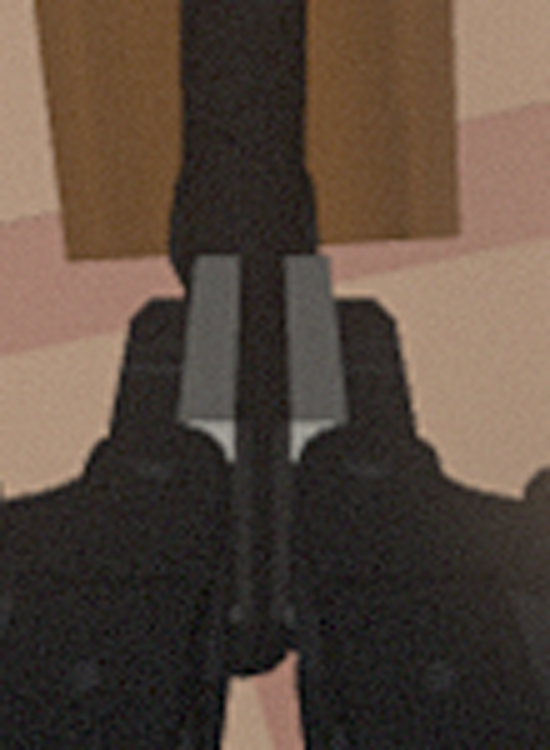

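Run:
```python
from h import *
st=env.state();im=imaging.get_image("wrist");W=cloud(im,st)
M=np.array(im["mount"]);R=np.array(st["tcp_rot"])
for u,v in((243,233),(263,233),(243,250),(263,250),(253,233),(253,245),(253,260),(245,262)):
    print(u,v,(R.T@(W[v,u]-st["tcp_pos"])).round(4),W[v,u].round(4))
```

```text
243 233 [-0.0042 -0.0119 -0.0305] [ 0.4404 -0.2654  0.1668]
263 233 [ 0.007  -0.0112 -0.029 ] [ 0.4511 -0.2687  0.1654]
243 250 [-0.0036 -0.0115 -0.0481] [ 0.4408 -0.2659  0.1844]
263 250 [ 0.0063 -0.0118 -0.0487] [ 0.4505 -0.2679  0.185 ]
253 233 [ 0.0015 -0.0018 -0.0104] [ 0.4435 -0.2766  0.1467]
253 245 [ 0.0015  0.007  -0.0103] [ 0.4415 -0.2851  0.1466]
253 260 [ 0.0015  0.0177 -0.011 ] [ 0.439  -0.2955  0.1474]
245 262 [-0.0023 -0.012  -0.0595] [ 0.4421 -0.2657  0.1958]
```

Run:
```python
from h import *
st=env.state();im=imaging.get_image("wrist")
M=np.linalg.inv(np.array(im["mount"]));K=im["camera_matrix"]
for p in((-.004,-.0115,0),(-.004,-.0115,-.01),(-.004,-.0115,-.02),(-.004,-.0115,-.03),(-.004,-.0115,-.05)):
    c=M[:3,:3]@np.array(p)+M[:3,3];q=K@c;print(p,(q[:2]/q[2]).round(1))
W=cloud(im,st);R=np.array(st["tcp_rot"])
for v in range(222,240,2): print(v,[(R.T@(W[v,u]-st["tcp_pos"])).round(3).tolist() for u in (242,)])
s=imaging.get_image("scene");u,v=proj(s,st["tcp_pos"]);print(u,v,proj(s,np.array(st["tcp_pos"])+[0,0,.03]));u=int(u);v=int(v);save(s,"s4.png",(u-40,v-50,u+40,v+30),8)
print(u,v)
```

```text
(-0.004, -0.0115, 0) [244.7 212.6]
(-0.004, -0.0115, -0.01) [244.3 218.7]
(-0.004, -0.0115, -0.02) [243.8 225.6]
(-0.004, -0.0115, -0.03) [243.3 233.3]
(-0.004, -0.0115, -0.05) [242. 252.]
222 [[-0.005, -0.009, -0.01]]
224 [[-0.005, -0.008, -0.01]]
226 [[-0.005, -0.007, -0.01]]
228 [[-0.006, -0.005, -0.01]]
230 [[-0.006, -0.004, -0.01]]
232 [[-0.005, -0.012, -0.029]]
234 [[-0.005, -0.012, -0.031]]
236 [[-0.005, -0.012, -0.034]]
238 [[-0.004, -0.012, -0.036]]
196.3122215236504 148.45594465795944 [195.30203268 140.59373017]
196 148
```

View pics/s4.png

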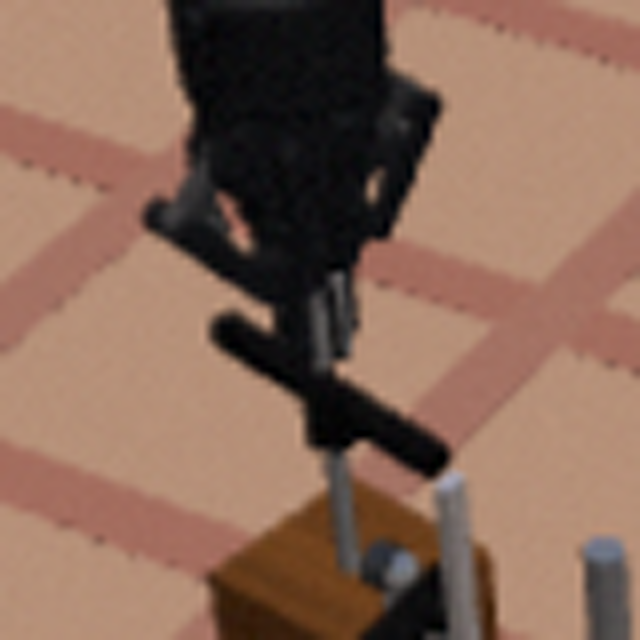

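>>> send_rows(moves=[[[0,0,-1],[0,0,0],4],[[0,0,-1],[0,0,0],4],[[-0.05,-0.05,-1],[0,0,0],4],[[-0.05,-0.05,0],[0,0,0],4],[[-0.05,-0.05,1],[0,0,0],4],[[-0.05,-0.05,2],[0,0,0],4],[[-0.05,-0.05,2.8],[0,0,0],4],[[-0.05,-0.05,2.85],[0,0,0],4]])

```text
time: 12.42
tcp_pos: [0.441, -0.2771, 0.107]
tcp_rot: [[0.972, -0.235, 0.001], [-0.235, -0.972, -0.0], [0.001, -0.0, -1.0]]
force: [0.1, 0.1, 0.2]
finger_gap: 0.467
```

Run:
```python
from h import *
plan([((.441,-.277,.1075),-13.6)])
st=env.state();im=imaging.get_image("wrist");save(im,"w8.png",(180,150,330,330),4)
W=cloud(im,st);R=np.array(st["tcp_rot"])
for v in range(222,240,2): print(v,[(R.T@(W[v,u]-st["tcp_pos"])).round(3).tolist() for u in (207,297)])
```

```text
now [ 0.441  -0.2771  0.107 ] yaw -13.6 F [0.12 0.15 0.21] t 12.425 gap 0.467 q [ 40.  42. -21. 113.  28.  30. -14.]
[0.0, -0.01, -0.05] [-0.0, -0.1, 0.0]
222 [[-0.039, 0.019, 0.053], [0.041, 0.02, 0.054]]
224 [[-0.039, 0.021, 0.053], [0.041, 0.021, 0.051]]
226 [[-0.049, 0.048, 0.106], [0.041, 0.023, 0.052]]
228 [[-0.049, 0.051, 0.107], [0.041, 0.025, 0.052]]
230 [[-0.05, 0.055, 0.109], [0.041, 0.027, 0.052]]
232 [[-0.024, -0.012, -0.029], [0.026, -0.012, -0.03]]
234 [[-0.024, -0.012, -0.032], [0.026, -0.011, -0.03]]
236 [[-0.024, -0.012, -0.034], [0.025, -0.012, -0.034]]
238 [[-0.023, -0.012, -0.037], [0.025, -0.012, -0.036]]
```

View pics/w8.png

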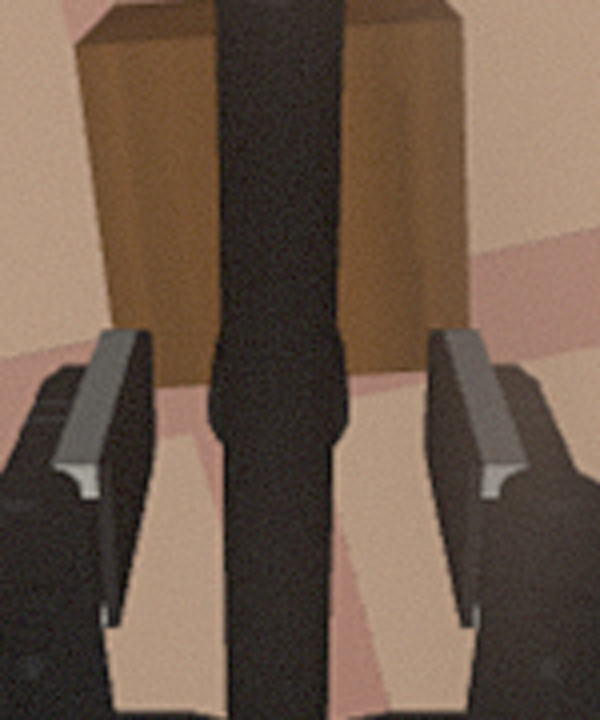

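>>> send_rows(moves=[[[0,0,-0.1],[0,0,0],2.6],[[0,0,-0.1],[0,0,0],1.0],[[0,0,-0.1],[0,0,0],1.0],[[0,0,-0.1],[0,0,0],0.6],[[0,0,-0.1],[0,0,0],0.6]], squeeze=60)

```text
time: 13.1
tcp_pos: [0.4417, -0.2774, 0.109]
tcp_rot: [[0.972, -0.235, 0.003], [-0.235, -0.972, -0.001], [0.003, 0.0, -1.0]]
force: [-0.2, 0.5, 6.2]
finger_gap: 0.158
```

Run:
```python
from h import *
plan([((.441,-.277,.1075),-13.6)])
st=env.state();im=imaging.get_image("wrist");save(im,"w9.png",(180,150,330,330),4)
```

```text
now [ 0.4417 -0.2774  0.109 ] yaw -13.6 F [-0.16  0.5   6.17] t 13.1 gap 0.158 q [ 40.  42. -21. 113.  27.  31. -14.]
[-0.08, -0.02, 0.15] [0.0, -0.2, 0.0]
```

View pics/w9.png

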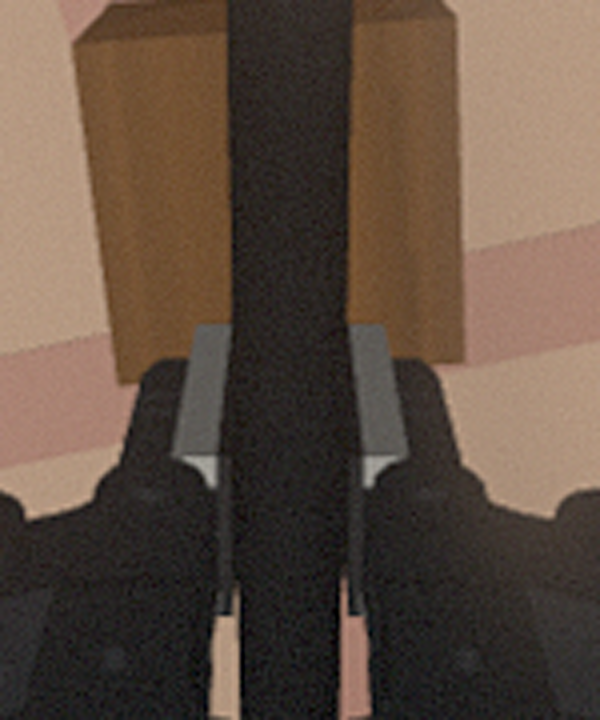

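>>> send_rows(moves=[[[0,0,-0.5],[0,0,0],0.6],[[0,0,-1.5],[0,0,0],0.6],[[0,0,-3],[0,0,0],0.6],[[0,0,-5],[0,0,0],0.6],[[0,0,-7],[0,0,0],0.6],[[0,0,-9],[0,0,0],0.6],[[0,0,-10],[0,0,0],0.6],[[0,0,-10],[0,0,0],0.6]], squeeze=80)

```text
time: 14.15
tcp_pos: [0.4416, -0.2775, 0.2097]
tcp_rot: [[0.972, -0.235, 0.004], [-0.235, -0.972, -0.002], [0.004, 0.001, -1.0]]
force: [-0.4, -0.3, -2.1]
finger_gap: 0.147
```

```bash
cat >> h.py <<'E'
def keypose():
    st=env.state();im=imaging.get_image("wrist");W=cloud(im,st);R=np.array(st["tcp_rot"])
    L=(W-np.array(st["tcp_pos"]))@R
    dark=im["img"].max(-1)<75
    m=dark&(abs(L[...,0])<.0105)&(L[...,2]>-.05)&(L[...,2]<-.015)&(L[...,1]<-.013)&(L[...,1]>-.08)
    P=L[m]; A=[]
    for a in np.arange(-.065,-.013,.004):
        q=P[(P[:,1]>a)&(P[:,1]<a+.004)]
        if len(q)>8:A.append((a+.002,(np.percentile(q[:,0],3)+np.percentile(q[:,0],97))/2,np.percentile(q[:,2],6)))
    A=np.array(A);print('far end y',P[:,1].min().round(4),'n',len(P))
    fx=np.polyfit(A[:,0],A[:,1],1);fz=np.polyfit(A[:,0],A[:,2],1)
    print('x at y=0',fx[1].round(4),'yaw slope deg',np.degrees(fx[0]).round(2),'top z at 0',fz[1].round(4),'tilt deg',np.degrees(fz[0]).round(2),'axis z',(fz[1]+.008).round(4))
    return im
E
python3 - <<'E'
from h import *
im=keypose();save(im,"w10.png",s=1.5)
plan([((.47,-.20,.22),0)])
s=imaging.get_image("scene");save(s,"s5.png",(150,80,300,230),5)
E
```

```text
far end y -0.0614 n 2743
x at y=0 0.0008 yaw slope deg -0.05 top z at 0 -0.0391 tilt deg -0.66 axis z -0.0311
now [ 0.4412 -0.2773  0.209 ] yaw -13.6 F [-0.28  0.26 -2.22] t 14.2 gap 0.153 q [ 44.  33. -27. 107.  21.  44.  -8.]
[0.99, -8.19, -1.1] [0.1, -0.2, -13.6]
```

View pics/w10.png

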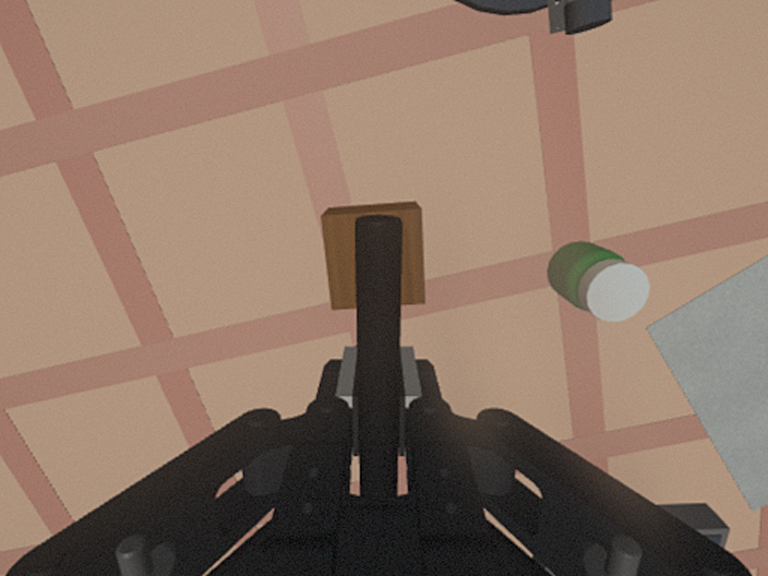

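View pics/s5.png

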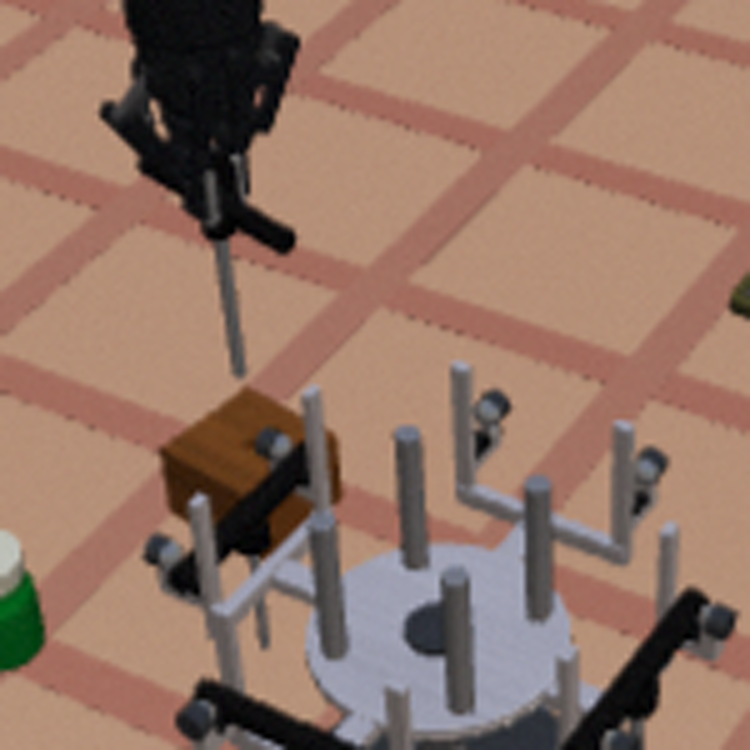

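Run:
```python
from h import *
plan([((.4385,-.026,.19),-1)])
```

```text
now [ 0.4409 -0.2772  0.2085] yaw -13.6 F [ 0.43  0.55 -2.44] t 14.25 gap 0.152 q [ 44.  33. -27. 107.  21.  44.  -8.]
[-6.13, -24.36, 1.83] [0.0, -0.1, -12.6]
```

>>> send_rows(moves=[[[-0.6,-2.5,0],[0,0,-1],0.6],[[-1.5,-6,0],[0,0,-3],0.6],[[-2.6,-10.5,0],[0,0,-5],0.6],[[-3.7,-15,0.5],[0,0,-8],0.6],[[-4.8,-19.5,1],[0,0,-11],0.6],[[-5.8,-23,1.5],[0,0,-12.6],0.6],[[-6.1,-24.4,1.8],[0,0,-12.6],0.6],[[-6.1,-24.4,1.8],[0,0,-12.6],0.6]])

```text
time: 15.25
tcp_pos: [0.4385, -0.0245, 0.1898]
tcp_rot: [[1.0, -0.014, 0.0], [-0.014, -1.0, -0.0], [0.0, 0.0, -1.0]]
force: [1.1, -0.3, -1.7]
finger_gap: 0.15
```

Run:
```python
from h import *
im=keypose();save(im,"w11.png",s=1.5)
plan([((.4385,-.026,.181),-1)])
t=imaging.get_image("top");print(head(t));save(t,"top6.png",(200,110,320,230),6)
s=imaging.get_image("scene");save(s,"s6.png",(160,100,320,230),5)
```

```text
far end y -0.0611 n 2684
x at y=0 0.0008 yaw slope deg -0.0 top z at 0 -0.0398 tilt deg -1.89 axis z -0.0318
now [ 0.4385 -0.0259  0.1899] yaw -0.9 F [ 0.6  -0.94 -1.5 ] t 15.3 gap 0.147 q [ 16.  30. -28. 121.  24.  35. -30.]
[0.0, 0.01, 0.89] [0.1, -0.0, 0.1]
[(np.float64(45.3), np.float64(0.0548), 18), (np.float64(-46.4), np.float64(0.0545), 19), (np.float64(-134.2), np.float64(0.0562), 11), (np.float64(134.7), np.float64(0.0552), 17)]
```

View pics/w11.png

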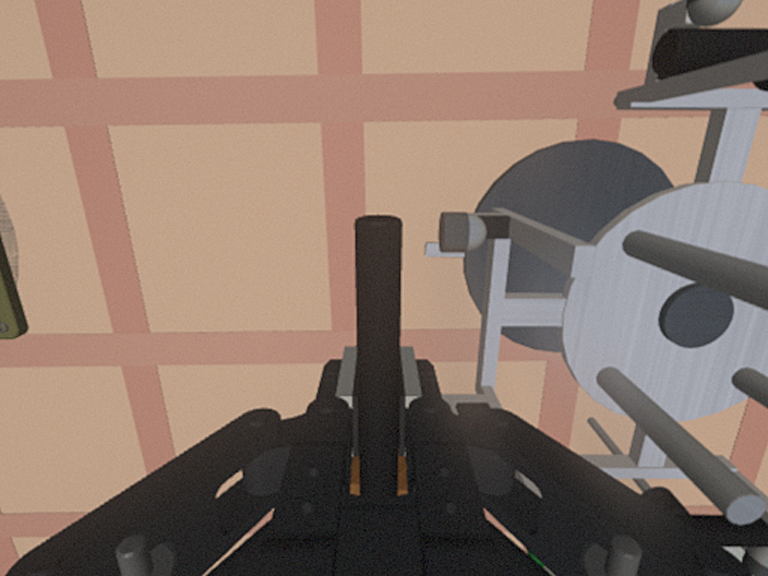

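View pics/s6.png

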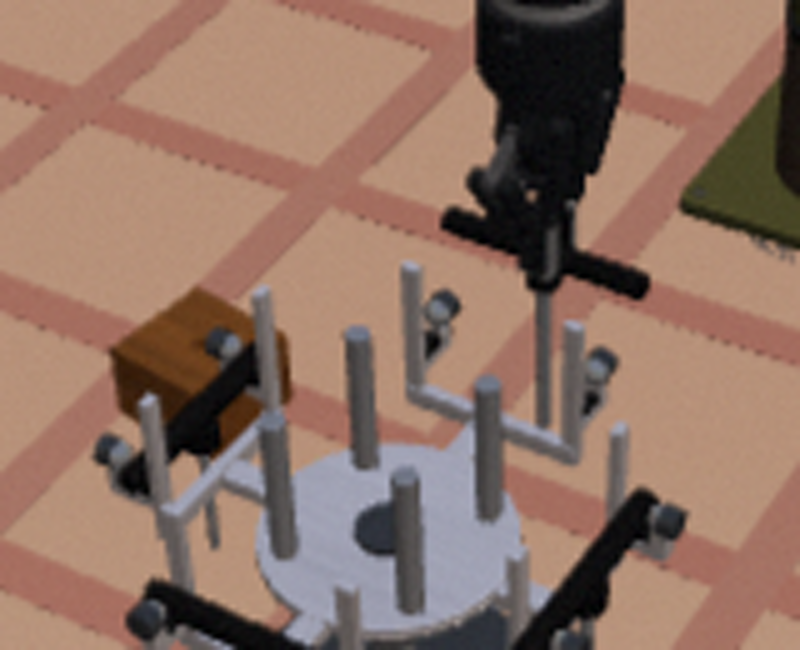

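View pics/top6.png

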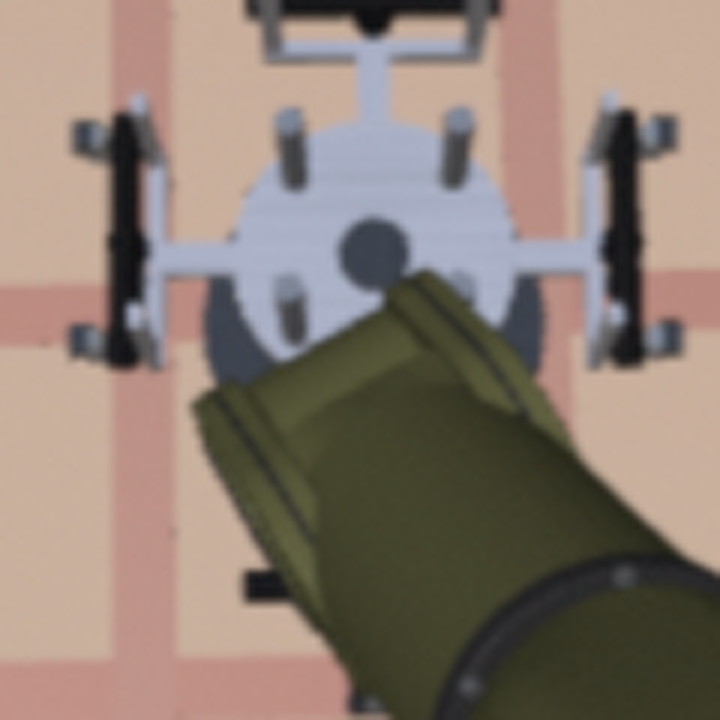

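Run:
```python
from h import *
st=env.state();im=imaging.get_image("wrist");W=cloud(im,st)
m=(W[...,0]>.45)&(W[...,0]<.52)&(W[...,1]>-.0)&(W[...,1]<.06)&(W[...,2]>.13)
P=W[m]
for z in np.arange(.13,.25,.005):
    q=P[(P[:,2]>z)&(P[:,2]<z+.005)]
    if len(q)>3:
        for lo,hi in((.45,.484),(.484,.52)):
            r=q[(q[:,0]>lo)&(q[:,0]<hi)]
            if len(r)>3:print(round(z,3),len(r),'x',r[:,0].min().round(4),r[:,0].max().round(4),'y',r[:,1].min().round(4),r[:,1].max().round(4))
print('plate max z',P[P[:,0]>.49][:,2].max(), 'nose max z',np.percentile(P[P[:,0]<.48][:,2],98))
u,v=308,155
for vv in (141,148,155,162):print([W[vv,u].round(4).tolist() for u in (295,303,311,319)])
s=imaging.get_image("scene");Ws=cloud(s)
```

```text
0.135 7 x 0.4998 0.5023 y 0.0044 0.0292
0.14 38 x 0.4994 0.5061 y 0.0001 0.0293
0.145 50 x 0.4994 0.5075 y 0.0 0.0294
0.15 205 x 0.4993 0.508 y 0.0001 0.0294
0.155 15 x 0.4845 0.5053 y 0.0292 0.0296
0.16 21 x 0.4863 0.506 y 0.0291 0.0296
0.165 25 x 0.4866 0.5058 y 0.0291 0.0296
0.17 300 x 0.4862 0.5054 y 0.0192 0.0297
0.175 13 x 0.4669 0.4671 y 0.0184 0.0274
0.175 45 x 0.4995 0.5059 y 0.0196 0.0293
0.18 28 x 0.4667 0.4779 y 0.0188 0.0328
0.18 54 x 0.4997 0.5054 y 0.0193 0.0294
0.185 163 x 0.4668 0.4839 y 0.0166 0.0332
0.185 66 x 0.484 0.5057 y 0.0193 0.0293
0.19 540 x 0.4668 0.4838 y 0.0179 0.0327
0.19 59 x 0.4843 0.5055 y 0.0196 0.0294
0.195 4 x 0.4681 0.4758 y 0.0246 0.0274
0.195 72 x 0.4995 0.506 y 0.0195 0.0294
0.2 68 x 0.4995 0.5058 y 0.0191 0.0295
0.205 78 x 0.4995 0.5057 y 0.0193 0.0295
0.21 92 x 0.4994 0.5053 y 0.0194 0.0295
0.215 100 x 0.4993 0.5061 y 0.0194 0.0295
0.22 102 x 0.4994 0.5058 y 0.0191 0.0294
0.225 120 x 0.4992 0.5062 y 0.019 0.0295
0.23 257 x 0.4992 0.5063 y 0.019 0.0294
0.235 164 x 0.4992 0.5058 y 0.0194 0.0297
plate max z 0.236580002704748 nose max z 0.19436766892960347
[[0.4671, 0.031, 0.1895], [0.4716, 0.0312, 0.1917], [0.4766, 0.031, 0.1909], [0.4822, 0.0305, 0.1878]]
[[0.4668, 0.0271, 0.1919], [0.4715, 0.0272, 0.1931], [0.4758, 0.0274, 0.1952], [0.4817, 0.0266, 0.1907]]
[[0.4668, 0.023, 0.1927], [0.4714, 0.0232, 0.1945], [0.4765, 0.0228, 0.1931], [0.482, 0.0223, 0.1906]]
[[0.4673, 0.0182, 0.1908], [0.4724, 0.0179, 0.1897], [0.4776, 0.0177, 0.1892], [0.5264, -0.0203, 0.0133]]
```

>>> send_rows(moves=[[[0.8,0,0.5],[0,0,0],0.6],[[1.8,0,1.1],[0,0,0],0.6],[[2.8,0,1.1],[0,0,0],0.6],[[3.6,0,1.1],[0,0,0],0.6],[[4.3,0,1.1],[0,0,0],0.6],[[4.7,0,1.1],[0,0,0],0.6],[[4.8,0,1.1],[0,0,0],0.6]])

```text
time: 16.38
tcp_pos: [0.487, -0.0278, 0.1793]
tcp_rot: [[1.0, -0.019, 0.002], [-0.019, -1.0, -0.001], [0.002, 0.001, -1.0]]
force: [-0.2, 0.6, -2.0]
finger_gap: 0.154
```

Run:
```python
from h import *
im=keypose();save(im,"w12.png",s=1.5)
plan([((.491,-.0257,.1785),-1)])
s=imaging.get_image("scene");save(s,"s7.png",(200,100,310,210),6)
```

```text
far end y -0.0612 n 2724
x at y=0 0.0007 yaw slope deg -0.36 top z at 0 -0.0396 tilt deg -1.66 axis z -0.0316
now [ 0.4869 -0.0278  0.1793] yaw -1.1 F [-0.3  -0.51 -1.94] t 16.425 gap 0.152 q [ 15.  34. -27. 114.  25.  38. -29.]
[0.4, -0.22, 0.08] [0.1, -0.1, -0.1]
```

View pics/w12.png

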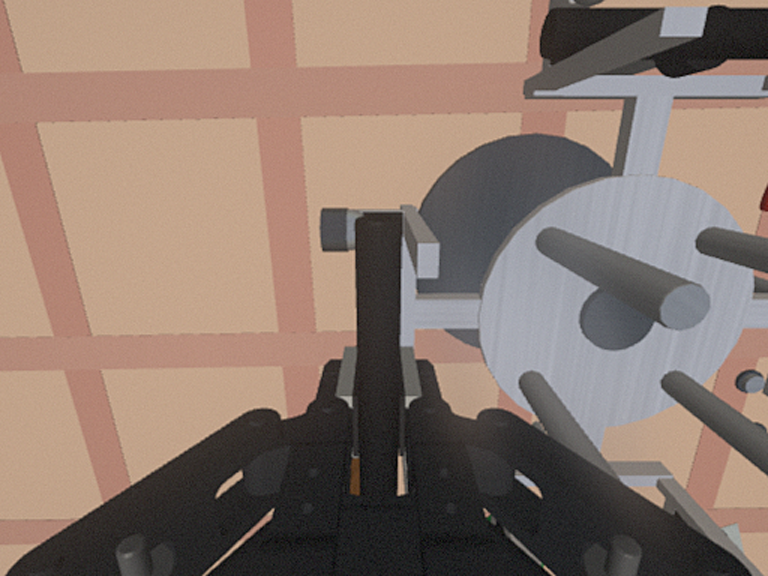

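View pics/s7.png

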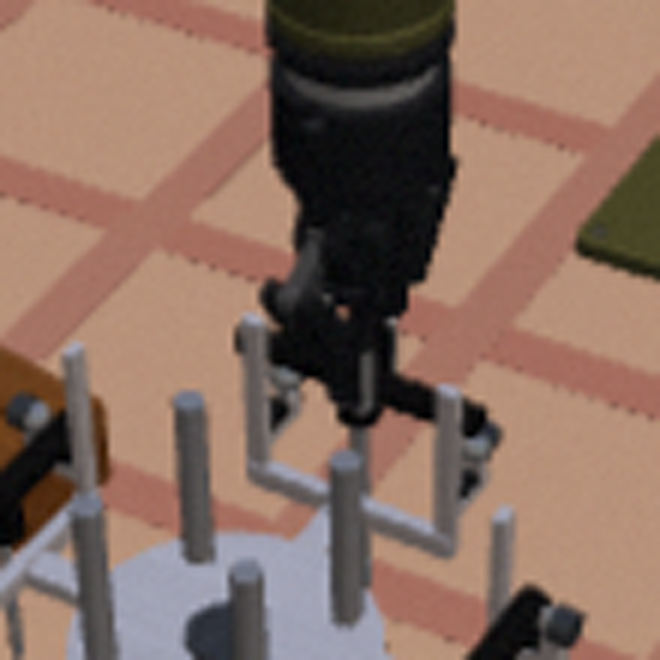

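>>> send_rows(moves=[[[0.15,-0.1,0.1],[0,0,0],0.6],[[0.3,-0.2,0.1],[0,0,0],0.6],[[0.4,-0.2,0.1],[0,0,0],0.6],[[0.45,-0.2,0.1],[0,0,0],0.6],[[0.45,-0.2,0.1],[0,0,0],0.6]])

```text
time: 17.1
tcp_pos: [0.49, -0.0258, 0.1781]
tcp_rot: [[1.0, -0.019, -0.001], [-0.019, -1.0, -0.002], [-0.001, 0.002, -1.0]]
force: [-4.9, 1.9, 0.8]
finger_gap: 0.151
```

>>> send_rows(moves=[[[0,0,0.2],[0,0,0],0.6],[[0,0,0.4],[0,0,0],0.6],[[0,0,0.6],[0,0,0],0.6],[[0,0,0.8],[0,0,0],0.6],[[0,0,0.9],[0,0,0],0.6]])

```text
time: 17.73
tcp_pos: [0.4899, -0.0259, 0.169]
tcp_rot: [[1.0, -0.019, -0.001], [-0.019, -1.0, -0.002], [-0.001, 0.002, -1.0]]
force: [-3.6, -0.1, 0.5]
finger_gap: 0.152
```

>>> send_rows(moves=[[[0,0,0.15],[0,0,0],0.6],[[0,0,0.3],[0,0,0],0.6],[[0,0,0.45],[0,0,0],0.6],[[0,0,0.5],[0,0,0],0.6]])

```text
time: 18.23
tcp_pos: [0.4899, -0.0259, 0.1639]
tcp_rot: [[1.0, -0.019, -0.001], [-0.019, -1.0, -0.002], [-0.001, 0.002, -1.0]]
force: [-3.1, -0.2, 0.3]
finger_gap: 0.151
```

>>> send_rows(moves=[[[0,0,0.1],[0,0,0],0.6],[[0,0,0.2],[0,0,0],0.6],[[0,0,0.3],[0,0,0],0.6],[[0,0,0.4],[0,0,0],0.6]])

```text
time: 18.73
tcp_pos: [0.49, -0.0259, 0.1605]
tcp_rot: [[1.0, -0.019, -0.001], [-0.019, -1.0, -0.002], [-0.001, 0.002, -1.0]]
force: [-4.8, 0.2, 8.2]
finger_gap: 0.151
```

>>> send_rows(moves=[[[0,0,0.15],[0,0,0],0.6],[[0,0,0.2],[0,0,0],0.6]])

```text
time: 18.98
tcp_pos: [0.49, -0.0259, 0.1592]
tcp_rot: [[1.0, -0.019, -0.0], [-0.019, -1.0, -0.002], [-0.0, 0.002, -1.0]]
force: [-5.6, -0.4, 8.8]
finger_gap: 0.15
```

Run:
```python
from h import *
plan([]);im=keypose()
```

```text
now [ 0.49   -0.0259  0.1592] yaw -1.1 F [-5.6  -0.41  8.78] t 18.975 gap 0.15 q [ 14.  36. -26. 115.  26.  35. -31.]
far end y -0.0612 n 2719
x at y=0 0.0006 yaw slope deg -0.47 top z at 0 -0.0399 tilt deg -1.97 axis z -0.0319
```

>>> send_rows(moves=[[[0,0,0.2],[0,0,0],0.6],[[0,0,0.3],[0,0,0],0.6]])

```text
time: 19.27
tcp_pos: [0.49, -0.0258, 0.1568]
tcp_rot: [[1.0, -0.019, 0.0], [-0.019, -1.0, -0.003], [0.0, 0.003, -1.0]]
force: [-5.3, -0.7, 7.9]
finger_gap: 0.148
```

>>> send_rows(moves=[[[0,0,0.15],[0,0,0],0.6],[[0,0,0.3],[0,0,0],0.6]])

```text
time: 19.52
tcp_pos: [0.49, -0.0258, 0.1545]
tcp_rot: [[1.0, -0.019, 0.001], [-0.019, -1.0, -0.003], [0.001, 0.003, -1.0]]
force: [-5.3, 0.5, 7.1]
finger_gap: 0.147
```

>>> send_rows(moves=[[[0,0,0.15],[0,0,0],0.6],[[0,0,0.3],[0,0,0],0.6]])

```text
time: 19.77
tcp_pos: [0.4901, -0.0258, 0.1521]
tcp_rot: [[1.0, -0.019, 0.001], [-0.019, -1.0, -0.004], [0.001, 0.004, -1.0]]
force: [-4.6, -0.2, 6.4]
finger_gap: 0.148
```

>>> send_rows(moves=[[[0,0,0.1],[0,0,0],0.6],[[0,0,0.2],[0,0,0],0.6]])

```text
time: 20.02
tcp_pos: [0.4901, -0.0257, 0.1505]
tcp_rot: [[1.0, -0.019, 0.002], [-0.019, -1.0, -0.004], [0.002, 0.004, -1.0]]
force: [-4.6, -0.4, 7.5]
finger_gap: 0.149
```

Run:
```python
from h import *
plan([]);im=keypose();save(im,"w13.png",(200,110,330,260),5)
```

```text
now [ 0.4901 -0.0257  0.1505] yaw -1.1 F [-4.61 -0.43  7.49] t 20.025 gap 0.149 q [ 13.  36. -25. 116.  27.  34. -32.]
far end y -0.0612 n 2729
x at y=0 0.0008 yaw slope deg -0.14 top z at 0 -0.0399 tilt deg -1.93 axis z -0.0319
```

View pics/w13.png

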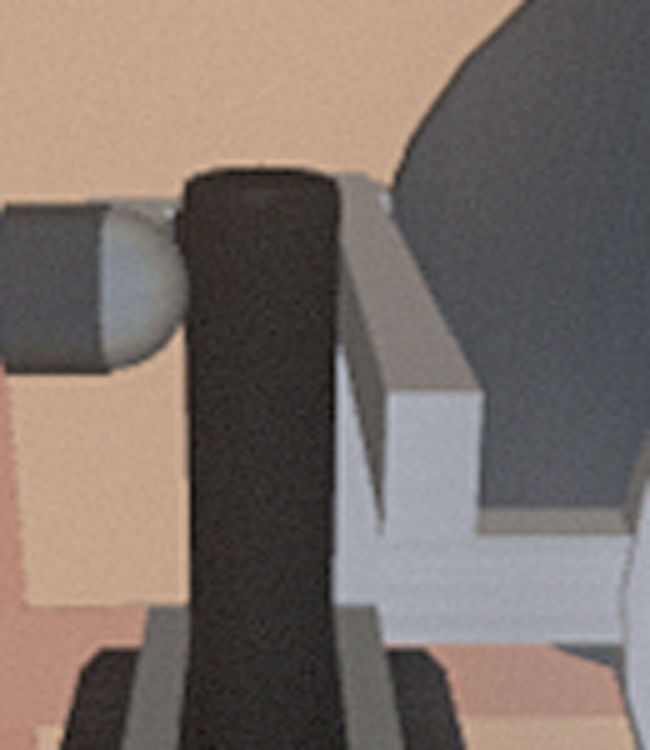

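>>> send_rows(moves=[[[0,0,0.15],[0,0,0],0.6],[[0,0,0.25],[0,0,0],0.6],[[0,0,0.25],[0,0,0],0.6]])

```text
time: 20.45
tcp_pos: [0.4901, -0.0258, 0.1493]
tcp_rot: [[1.0, -0.019, 0.003], [-0.019, -1.0, -0.005], [0.003, 0.005, -1.0]]
force: [-6.2, -1.0, 15.1]
finger_gap: 0.149
```

>>> send_rows(moves=[[[-0.05,0,0],[0,0,0],0.6],[[-0.1,0,-0.1],[0,0,0],0.6],[[-0.1,0,-0.1],[0,0,0],0.6]])

```text
time: 20.82
tcp_pos: [0.4901, -0.0258, 0.1504]
tcp_rot: [[1.0, -0.019, 0.004], [-0.019, -1.0, -0.005], [0.004, 0.004, -1.0]]
force: [-0.3, -0.2, -0.2]
finger_gap: 0.154
```

Forces are relieved; open slowly.

>>> send_rows(moves=[[[0,0,0],[0,0,0],1.6],[[0,0,0],[0,0,0],2.2],[[0,0,0],[0,0,0],3],[[0,0,0],[0,0,0],3.6],[[0,0,0],[0,0,0],4],[[0,0,0],[0,0,0],4]])

```text
time: 21.58
tcp_pos: [0.4901, -0.0257, 0.1504]
tcp_rot: [[1.0, -0.019, 0.004], [-0.019, -1.0, -0.005], [0.005, 0.004, -1.0]]
force: [-0.3, 0.3, 0.8]
finger_gap: 0.465
```

Run:
```python
from h import *
plan([]);im=keypose();save(im,"w14.png",(180,110,330,260),5)
```

```text
now [ 0.4901 -0.0257  0.1504] yaw -1.1 F [-0.25  0.34  0.8 ] t 21.575 gap 0.465 q [ 13.  36. -25. 116.  27.  33. -32.]
far end y -0.0611 n 2718
x at y=0 0.0009 yaw slope deg 0.07 top z at 0 -0.0392 tilt deg 0.05 axis z -0.0312
```

View pics/w14.png

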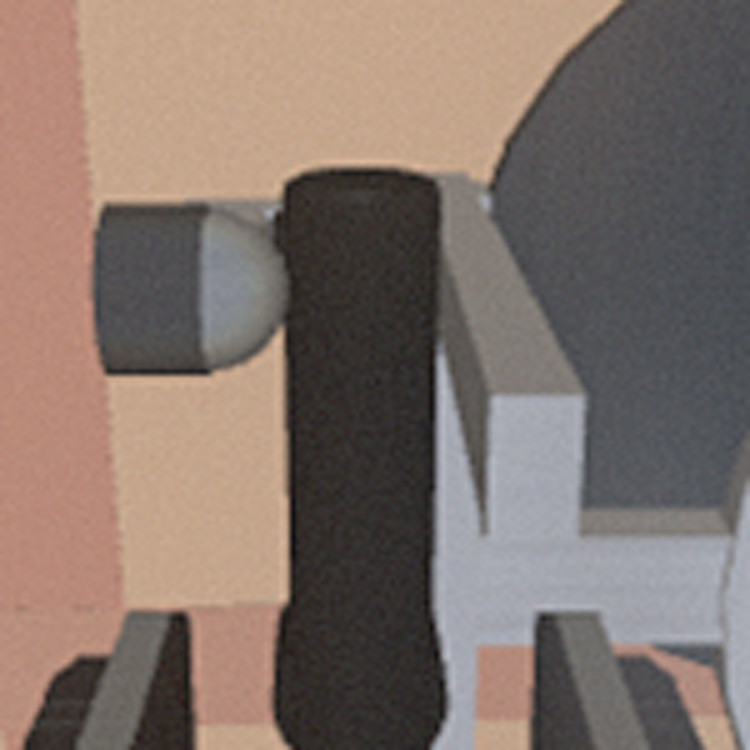

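>>> send_rows(moves=[[[0,0,-0.5],[0,0,0],4],[[0,0,-1.5],[0,0,0],4],[[0,0,-3.5],[0,0,0],4],[[-1,0,-6],[0,0,0],4],[[-3,0,-8],[0,0,0],4],[[-5,0,-10],[0,0,0],4],[[-5,0,-10],[0,0,0],4]])

```text
time: 22.5
tcp_pos: [0.4396, -0.0244, 0.2518]
tcp_rot: [[1.0, -0.019, 0.007], [-0.019, -1.0, -0.005], [0.007, 0.005, -1.0]]
force: [0.5, -0.5, 0.8]
finger_gap: 0.469
```

Run:
```python
from h import *
plan([]);st=env.state();im=imaging.get_image("wrist");save(im,"w15.png",s=1.5);W=cloud(im,st)
dark=im["img"].max(-1)<75
m=dark&(W[...,0]>.475)&(W[...,0]<.505)&(abs(W[...,1]+.026)<.07)&(W[...,2]>.16)&(W[...,2]<.215)
P=W[m];print(len(P),P.min(0).round(4),P.max(0).round(4))
for a in np.arange(-.09,.04,.01):
    q=P[(P[:,1]>a)&(P[:,1]<a+.01)]
    if len(q)>8: print(round(a+.005,3),len(q),'x',np.percentile(q[:,0],[3,97]).round(4),'ztop',np.percentile(q[:,2],95).round(4))
t=imaging.get_image("top");print(head(t));save(t,"top7.png",(200,110,320,230),6)
s=imaging.get_image("scene");save(s,"s8.png",(200,100,310,210),6)
```

```text
now [ 0.4396 -0.0244  0.2518] yaw -1.1 F [ 0.55 -0.48  0.82] t 22.5 gap 0.469 q [ 19.  24. -32. 116.  19.  44. -25.]
708 [ 0.4757 -0.0618  0.163 ] [0.5009 0.0353 0.1904]
-0.055 9 x [0.4832 0.496 ] ztop 0.1873
-0.025 34 x [0.4805 0.4976] ztop 0.1891
-0.015 29 x [0.4907 0.497 ] ztop 0.1888
-0.005 69 x [0.4843 0.4971] ztop 0.1895
0.005 126 x [0.4842 0.4973] ztop 0.1896
0.015 154 x [0.4846 0.4977] ztop 0.1895
0.025 172 x [0.485  0.4982] ztop 0.1893
0.035 100 x [0.4854 0.4986] ztop 0.1891
[(np.float64(43.6), np.float64(0.0542), 17), (np.float64(-46.1), np.float64(0.0559), 13), (np.float64(134.0), np.float64(0.0554), 18)]
```

View pics/w15.png

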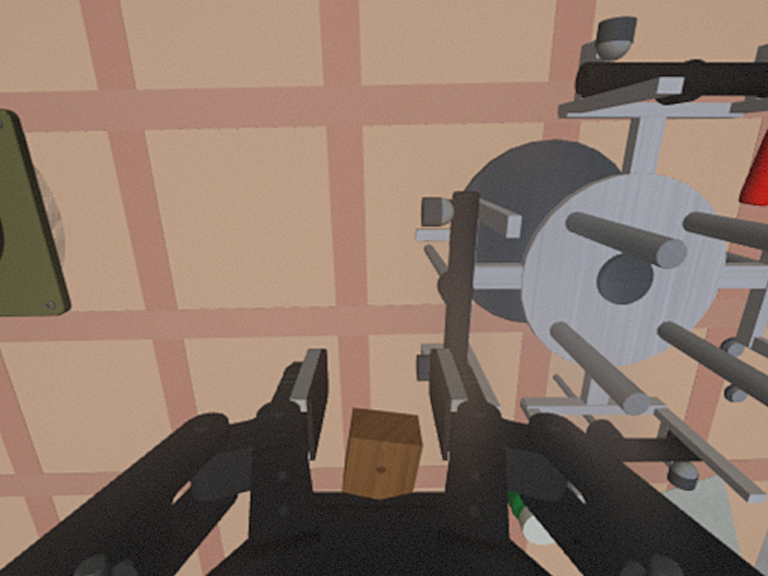

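View pics/s8.png

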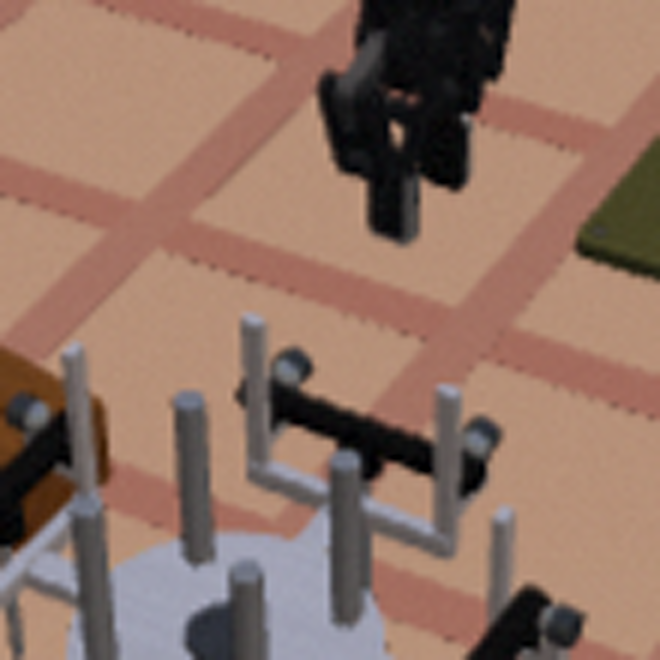

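Run:
```python
from h import *
st=env.state();im=imaging.get_image("wrist");W=cloud(im,st)
def tops(x0,x1,y0,y1,nm):
    dark=im["img"].max(-1)<75
    m=dark&(W[...,0]>x0)&(W[...,0]<x1)&(W[...,1]>y0)&(W[...,1]<y1)&(W[...,2]>.16)&(W[...,2]<.215)
    P=W[m];print(nm,len(P),np.percentile(P[:,2],[80,90,95,98]).round(4))
tops(.48,.50,-.01,.03,'mine');tops(.55,.66,.08,.11,'left key')
m=(W[...,0]>.498)&(W[...,0]<.51)&(W[...,1]>.015)&(W[...,1]<.035)&(W[...,2]>.2);print('plate top',np.percentile(W[m][:,2],[50,98]))
# shaft bottom: predicted pixel if vertical
for a in(0,):
    print(proj(im,(.4913,-.0257,.0525),st)*1.5,proj(im,(.4913,-.0257,.17),st)*1.5)
m=(W[...,2]>.04)&(W[...,2]<.15)&(W[...,0]>.455)&(W[...,0]<.53)&(abs(W[...,1]+.026)<.03)
P=W[m];print(len(P))
for z in np.arange(.04,.15,.01):
    q=P[(P[:,2]>z)&(P[:,2]<z+.01)]
    if len(q)>3:print(round(z,3),len(q),np.median(q,0).round(4))
save(im,"w16.png",(270,110,350,260),5)
```

```text
mine 504 [0.1889 0.1892 0.1896 0.1899]
left key 2575 [0.1888 0.1893 0.1898 0.1919]
plate top [0.22866069 0.23617659]
[431.60556919 246.82321061] [455.55305239 286.95665913]
321
0.05 10 [ 0.4859 -0.0237  0.0564]
0.06 14 [ 0.4863 -0.0238  0.065 ]
0.07 14 [ 0.4863 -0.0236  0.0757]
0.08 14 [ 0.4867 -0.0235  0.085 ]
0.09 17 [ 0.4876 -0.0232  0.0948]
0.1 18 [ 0.4873 -0.0239  0.1051]
0.11 20 [ 0.4875 -0.0239  0.1161]
0.12 23 [ 0.4874 -0.0234  0.1258]
0.13 20 [ 0.4876 -0.0234  0.1349]
0.14 171 [ 0.5182 -0.0235  0.1495]
```

View pics/w16.png

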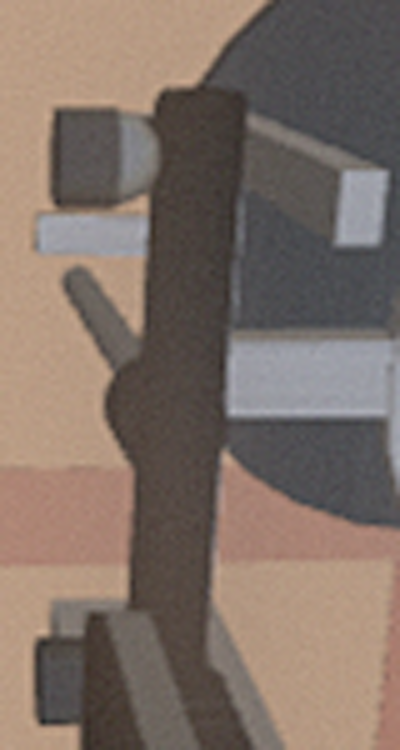

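View pics/top7.png

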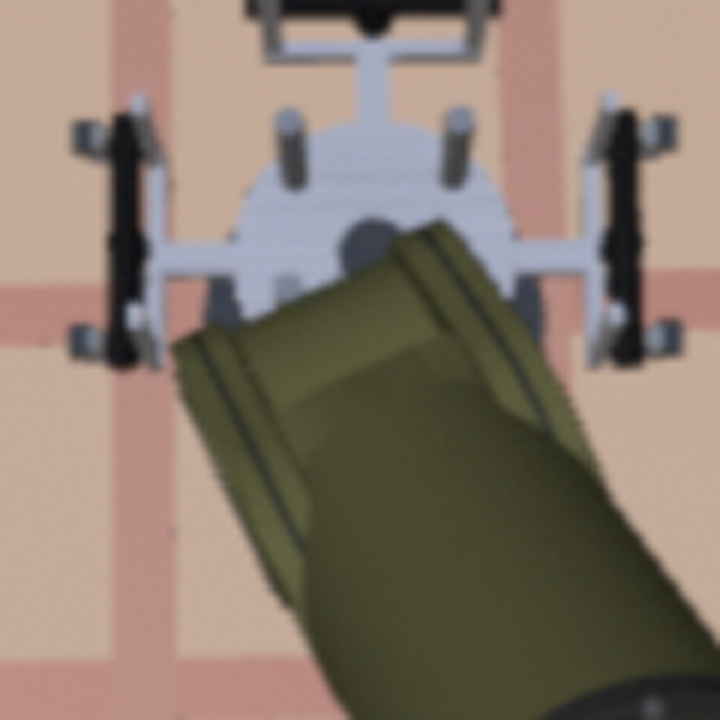

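Run:
```python
from h import *
print(env.hand_in()); print(env.state()['time'])
```

```text
the job is handed in; nothing more can be done
None
the job is handed in; nothing more can be done
```

The key is hung on the empty hook at the front, the gripper has let go and moved clear, and I handed the job in at about 22.7 s. No verdict came back, so the checks below are all I have to go on.

**Turning the stand:** I pushed one peg clockwise through about 116° with the shut fingers. The highest force I read was about 3.5 N. The hook ended at about 179° in world angle, and the pointer also measures about 179°. The key was still in the block at that point.

**Hanging the key:** I lifted it from the block and slid it in until it touched the back plates at about 5 N. I then pressed it down in small steps. The noses gave way at about 10 N. The final push onto the saddles was about 17 N.

**Last checks after letting go:**
- **Height:** the top of the grip is at 189.6 mm, against 189.8 mm for a key that was already hanging.
- **Alignment:** the grip is level and parallel to the hook, flush with the visible back plate.
- **Sideways:** it sits about 2 mm from the hook's middle.
- **Shaft:** it hangs within about 1.5° of vertical.

**What disagreed:** the visible fingertips ended about 28 mm behind the reported TCP, not at it. Because of this my first try at gripping the key closed above it without touching. I corrected for the offset and the second grip held.

I did not measure the box, carton and jar again at the end, but no move went near them.

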